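# Tighten the mirror clamp with its hex key

### The job

The clamp of the magnifying mirror has worked loose: take the hex key out of its stand, feel its way into the hidden socket down the clamp's round bore until it drops in and sits fully home, and tighten the screw by about a quarter turn clockwise (seen from above). Feel and turn gently, never forcing the key against the clamp, then let go and leave the key standing in the screw, and leave the trimmer, the brush and the dish where they are.

Things in the scene. Friction and masses are not known exactly. Their poses are not given: they have to be found in the camera images.
- key_grip (a point): centre of the T handle of the plain steel hex key, the point to grasp. The handle is a bar 80 mm long (key x), 14 mm thick (key y, the width to grip) and 16 mm high; its underside is 85 mm and its centre 93 mm above the foot of the key. Key z points up along the shank when the key stands. The key weighs about 0.2 kg and stands upright at the start; its yaw varies
- key_tip (a point): centre of the lower end face of the hex key, on its axis, 93 mm below key_grip; same axes. The shank is a straight hexagon 17 mm across flats (19.6 mm across corners, two opposite corners lie along key x, the handle's length), with a 1 mm chamfer round the foot
- stand_mouth (a point): centre of the mouth of the hole in the top of the square marble stand (60 x 60 x 45 mm, fixed, stands on the vanity top) in which the key waits; round hole 23 mm wide, 40 mm deep, vertical
- clamp: stainless steel clamp over the front edge of the vanity top (at x = 0.66 m), fixed. Origin on the vanity top on the screw's axis; z up, x along its arm to the edge. On the origin stands a round boss, 37 mm wide, 50 mm high; an arm 40 mm wide and 32 mm high runs from it 119 mm along x. A round tilted mirror, 130 mm across, top at most 140 mm high, is centred at x = +122, y = -115 mm
- bore_mouth (a point): centre of the mouth of the vertical bore in the top of the clamp's boss, 50 mm above the vanity top, on the screw's axis; z up. The bore is round, 22.8 mm wide. The key must not be forced here: all contact forces on its foot and sides added up stay under 60 N when it is pressed down with 3 to 10 N
- screw_rim (a point): centre of the screw's flat rim, 20 mm down the bore. In it lies a hexagonal socket, 17.9 mm across flats, 16 mm deep (floor 36 mm below the mouth). A foot not lined up rests 19 to 22 mm below the mouth, a seated one 36 mm. The socket's angle is not known and not told by the joint value; it repeats every 60 degrees, and the key enters only when turned to within about 5 degrees of it
- screw (a joint): angle in rad by which the clamping screw has been tightened: 0 at the start, grows when turned clockwise seen from above; it cannot be turned below 0 (a stop). It turns stiffly, at about 0.12 N m, and stays where it is left; the light rub of a searching key does not turn it. The seated key has about 6 degrees of play either way before it carries the screw along
- trimmer_mid (a point): middle of the black trimmer lying on the vanity top (about 155 x 38 x 32 mm, long along its x), loose
- brush_mid (a point): middle of the bristle block of the wooden brush lying bristles down on the vanity top (about 170 x 50 x 38 mm, handle along -x), loose
- dish: empty frosted glass dish, 90 mm across and 32 mm high, origin at the centre of its underside, loose
Things that resemble listed ones, but are neither listed nor needed, are in the scene too. Of the things shaped like the part that bears key_grip, the bare steel one is meant.

How it is judged:
By the outcome, as a careful person would: the job done as asked, in the order asked, and still so for the second after the job is handed in, with the robot touching nothing.
It also fails if it takes over 67 s, if anything falls off the work surface, if the arm or the gripper's body presses on something with over 40 N, if the wrist force passes 120 N, or if a joint passes its speed limit or range.

### The arm

A 6-joint arm with a two-finger parallel gripper is mounted at the origin on the work surface. World frame = base frame: x ahead of the robot, y to its left, z up, the work surface at z = 0. Lengths are in m, angles in rad, forces in N, time in s.
With the tool pointing down it reaches from about 0.375 to 0.925 m from the base axis. Payload 5.7 kg.
Tool frame: the origin (TCP) lies on the mounting face of the last link; the fingertips stand 182 mm ahead of it and the grasp point (between the pads) lies 163 mm ahead of it; z points along the fingers, y is the direction in which the jaws open and shut (so a half turn about z gives the same grasp; the last joint's range is limited). The gripper opens to 88 mm and grips with 3 to 60 N. Pads are 20 mm wide; open, the fingers measure 115 mm over their backs; the gripper's body (75 mm by 178 mm) begins 61 mm behind the grasp point.
Start: joints at [-0.115, 0.359, 1.51, -0, 1.272, -0.115], TCP at [0.6, -0, 0.405] pointing down, gripper open.
Joint ranges: [-2.97, 2.97], [-1.01, 2.36], [0.21, 2.38], [-0.96, 4.11], [0.2, 2.71], [-2.98, 2.98]. Speed limits (rad/s): [2.39, 2.39, 3.14, 3.14, 3.14, 3.14].

### API

Orientations are given as a unit quaternion [x, y, z, w].
In Python, from station import r gives the robot as it stands.
- The arm moves only by the tool move_arm, never from a script. Its arguments are lists of equal length, an entry for each row: "translation": the shift along the world's x, y, z in units of 40 mm (1.0 is 40 mm), a list of three; "spin": the turn about the world's z in rad. A call has exactly 8 rows; each row is the pose to reach, as a shift and turn from the pose commanded when the call began; what a row does not reach only later rows make up. A row lasts 1/12 s, in which the tool goes at most 41.7 mm and 7.16 degrees, less where a joint would pass 70% of its speed; a pose out of reach is approached as far as the arm can. A call with a gripper value outside its range is refused whole. "claw" is the finger opening in mm, from 0 to 87.8, set as the call begins (left out, the last holds). The fingers move at their own pace and stop on an object; "grip_force" is the grip in N (left out, the last holds). Time passes only in rows, so rows that repeat a pose let the fingers close, or fill a call up. It gives the time, the measured TCP pose, the force and the opening at its end, in the units of the state.
- r.observe(): the state, without advancing time (a new reading comes with each control period).
- r.snapshot(name): name is "scene" or "side" or "wrist"; returns a dict with "frame" (400x640x3 uint8, red, green, blue), "vertical_fov" (degrees; the focal length in pixels is half the picture's height over the tangent of half this angle, whatever the lens; pixels are square), "cx", "cy" (the principal point, pixels), "R" (3x3) and "t" (3): a world point X has camera coordinates R X + t; the wrist camera has in their place "hand_eye" (4x4, takes a point from camera to tool coordinates, whose origin is the TCP and whose axes are the flange's). Camera axes: x right, y down, z forward; pixel columns grow to the right and rows downward; lengths in m; the calibration is good to about 2 mm. A picture is of the moment at which its call begins: read the wrist's pose just before it. There is no depth.
- r.close_job(): hands the job in, once; it reports no verdict.
Trained networks look in a picture, given as the dict that the camera call returned (one of the last four; its "shot" number tells which), for a name from the list of things; names that differ only in an ending like _2 or _b are one class to them, and where a whole thing is asked for, a point or a joint stands for the part that bears it (a point fixed in the world has none). Each returns a list of dicts, best first, with "confidence" (0 to 1); they miss things now and then, are a little off and sometimes report something else, mostly with a low value. They report only what shows in the picture. A call takes as long as a camera call. They do not tell look-alikes from the thing itself.
- r.recognise(picture, label): "bbox" ([left, top, right, bottom] as shares, 0 to 1, of the picture: columns of its width, rows of its height, round what is visible of it).
- r.pinpoint(picture, label): "at" ([column, row] as shares, 0 to 1, of the picture: columns of its width, rows of its height: a listed point, or the origin of a listed thing).
The state is a dict: "t": time; "joint_positions": joint angles; "joint_velocities": joint speeds; "joint_efforts": joint torques, N m; "ee_pos": TCP position; "orientation": TCP orientation; "force": force on the tool from outside, world axes, zero at the start; "ft_torque": the same for the moment, N m; "opening": finger opening in m.
Only numpy, scipy, OpenCV 4.12 (cv2) and the standard library are available. Lean on these libraries where they do the work, as an engineer would, in place of code of your own. Each camera call takes 0.05 s, during which the arm holds its last target.

## Working session

There is one attempt and no reset: what is moved stays moved. The work goes in short steps, Python scripts to look and compute and a tool call to move; the robot and the scene stay as the last step left them, time stands still between calls to the robot, and variables do not carry over. Pictures are saved under pics/ and viewed, and the job is handed in when it is done.

Besides the shell and the picture viewer there is one more tool, called as name(argument=value, ...), one argument or row to a line, values as JSON. move_arm: Moves the arm, as the interface text tells. Its arguments: {"type":"object","properties":{"translation":{"type":"array","items":{"type":"array","items":{"type":"number"}}},"spin":{"type":"array","items":{"type":"number"}},"claw":{"type":"number"},"grip_force":{"type":"number"}},"required":["translation","spin"]}

```bash
ls; mkdir -p pics
cat > h.py <<'E'
import numpy as np,cv2
from station import r
from scipy.spatial.transform import Rotation as Ro
def K(p):
    f=200/np.tan(np.radians(p["vertical_fov"])/2); return f
def save(p,n,box=None,s=1):
    im=p["frame"][:,:,::-1]
    if box: im=im[box[1]:box[3],box[0]:box[2]]
    cv2.imwrite("pics/"+n,cv2.resize(im,None,fx=s,fy=s,interpolation=cv2.INTER_CUBIC))
def cam(p,st=None):
    if "hand_eye" in p:
        H=np.array(p["hand_eye"]);R0=Ro.from_quat(st["orientation"]).as_matrix()
        Rw=R0@H[:3,:3]; c=R0@H[:3,3]+np.array(st["ee_pos"]); return Rw,c
    R=np.array(p["R"]);return R.T,-R.T@np.array(p["t"])
def ray(p,px,st=None):
    Rw,c=cam(p,st);f=K(p)
    d=Rw@np.array([(px[0]-p["cx"])/f,(px[1]-p["cy"])/f,1]);return c,d/np.linalg.norm(d)
def atz(p,px,z,st=None):
    c,d=ray(p,px,st);return c+d*(z-c[2])/d[2]
def proj(p,X,st=None):
    Rw,c=cam(p,st);q=Rw.T@(np.array(X)-c);return K(p)*q[0]/q[2]+p["cx"],K(p)*q[1]/q[2]+p["cy"]
E
python3 - <<'E'
from h import *
st=r.observe();print(st)
Z=dict(key_grip=.093,key_tip=.005,stand_mouth=.045,bore_mouth=.05,trimmer_mid=.016,brush_mid=.02,dish=0,clamp=0)
for n in ["scene","side","wrist"]:
    p=r.snapshot(n);save(p,n+"0.png");print(n,p["vertical_fov"],p["cx"],p["cy"])
    for l in Z:
        for d in r.pinpoint(p,l):
            px=np.array(d["at"])*[640,400];z=Z[l]+(.005 if l=="key_grip" else 0)
            print(l,px.round(),round(d["confidence"],2),atz(p,px,z,st).round(3))
E
```

```text
pics
{'t': 0.0, 'joint_positions': array([-1.15094746e-01,  3.59500005e-01,  1.51139716e+00, -1.11811437e-05,
        1.27249171e+00, -1.15093562e-01]), 'joint_velocities': array([-0.00090726, -0.00117666,  0.00117031,  0.00099807,  0.00044271,
       -0.00151247]), 'joint_efforts': array([-2.01257943e-03, -5.15376234e+01, -2.70722097e+01,  6.73234044e-02,
        3.48843460e-02, -1.61260368e-04]), 'ee_pos': array([5.99654724e-01, 3.32565512e-05, 4.03825694e-01]), 'orientation': array([ 7.07105749e-01,  7.07107243e-01, -5.62113420e-04, -7.00469029e-04]), 'force': array([0.9664399 , 0.16584442, 0.00550902]), 'ft_torque': array([ 0.03074097, -0.01907984,  0.02776083]), 'opening': 0.0872716245021707}
scene 56.51155650808036 318.24437475404096 197.94936984557964
key_grip [401. 202.] 0.72 [0.453 0.234 0.098]
key_grip [376. 172.] 0.72 [0.341 0.185 0.098]
key_grip [338. 195.] 0.62 [0.434 0.094 0.098]
key_tip [337. 222.] 0.69 [0.424 0.094 0.005]
key_tip [375. 202.] 0.65 [0.341 0.191 0.005]
key_tip [432. 210.] 0.65 [0.367 0.334 0.005]
key_tip [400. 234.] 0.58 [0.459 0.242 0.005]
bore_mouth [2
[... 679 characters left out ...]
0.76 [0.456 0.236 0.045]
bore_mouth [411. 278.] 0.89 [ 0.566 -0.185  0.05 ]
trimmer_mid [329. 272.] 0.69 [ 0.442 -0.08   0.016]
brush_mid [375. 325.] 0.94 [ 0.47  -0.242  0.02 ]
dish [345. 185.] 0.77 [0.605 0.261 0.   ]
dish [410. 298.] 0.6 [ 0.567 -0.186  0.   ]
dish [409. 286.] 0.59 [ 0.582 -0.155  0.   ]
clamp [407. 297.] 0.89 [ 0.565 -0.181  0.   ]
wrist 69.17598265528666 315.44945969105834 201.8166516042784
key_grip [118.  97.] 0.55 [0.414 0.094 0.098]
key_tip [165. 105.] 0.8 [0.411 0.091 0.005]
key_tip [84. 13.] 0.59 [0.331 0.193 0.005]
bore_mouth [284. 320.] 0.6 [ 0.556 -0.186  0.05 ]
trimmer_mid [196. 237.] 0.74 [ 0.435 -0.08   0.016]
brush_mid [221. 338.] 0.81 [ 0.457 -0.241  0.02 ]
```

View pics/scene0.png

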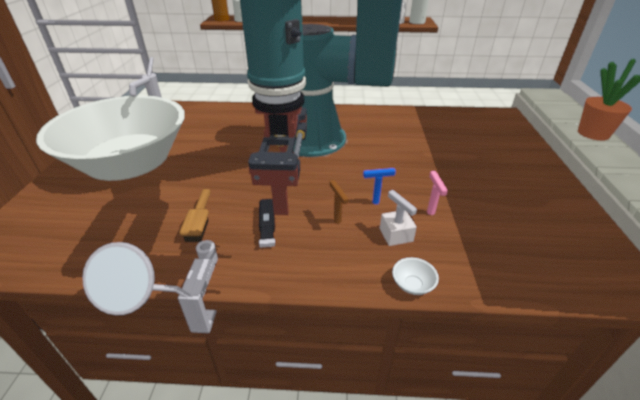

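View pics/side0.png

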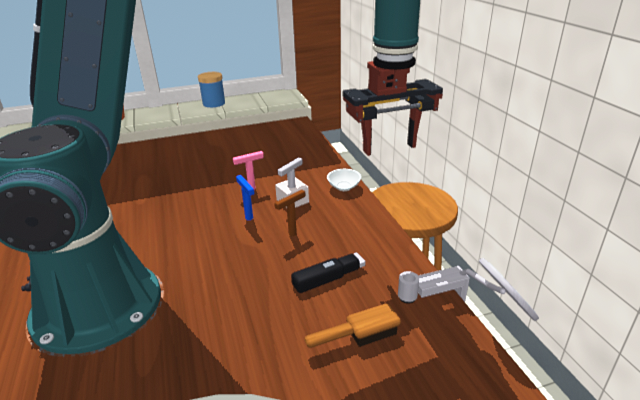

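View pics/wrist0.png

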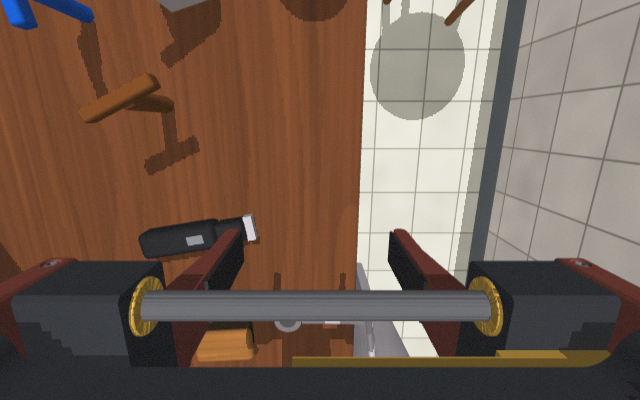

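Run:
```python
import cv2
a=cv2.imread('pics/scene0.png')[150:270,320:460];b=cv2.imread('pics/side0.png')[130:250,220:360]
cv2.imwrite('pics/keys.png',cv2.resize(cv2.hconcat([a,b]),None,fx=2.8,fy=2.8,interpolation=2))
```

```text
(no output)
```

View pics/keys.png

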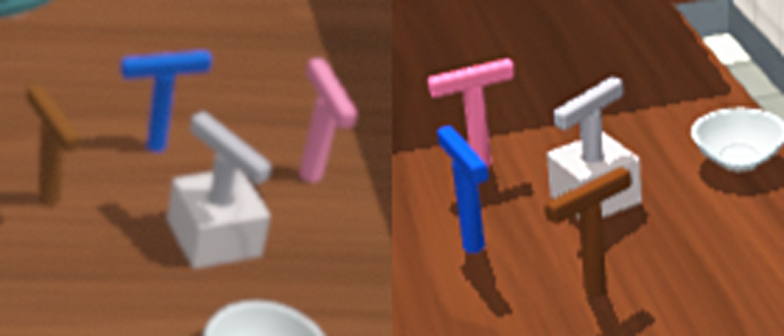

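There are four T-shaped things in the scene view: brown (338,195), blue (377,175), pink (437,182), and bare steel (401,203) standing in the square marble stand. The steel one in the stand is the one meant, and the crop confirms it: grey metal, in the white block. Next I refine its position and yaw.

Run:
```python
from h import *
s=r.snapshot("scene");d=r.snapshot("side")
for p,e in ((s,[(389.6,193),(415.7,211.4)]),(d,[(280,171),(301.4,160.4)])):
    a,b=[atz(p,x,.1) for x in e];v=b-a;print(a.round(3),b.round(3),((a+b)/2).round(3),np.linalg.norm(v),np.degrees(np.arctan2(v[1],v[0])))
def tri(a,b):
    (c1,d1),(c2,d2)=ray(s,a),ray(d,b)
    t=np.linalg.lstsq(np.c_[d1,-d2],c2-c1,rcond=None)[0];print(((c1+d1*t[0]+c2+d2*t[1])/2).round(4),np.linalg.norm(c1+d1*t[0]-c2-d2*t[1]))
tri((401,202),(289,167));tri((204,245),(411,278))
st=r.observe();M=Ro.from_quat(st["orientation"]).as_matrix();print(M.round(3))
p=r.snapshot("wrist");print(np.array(p["hand_eye"]).round(3))
```

```text
[0.425 0.21  0.1  ] [0.487 0.26  0.1  ] [0.456 0.235 0.1  ] 0.07904524683903988 38.51752225747545
[0.423 0.217 0.1  ] [0.487 0.252 0.1  ] [0.455 0.235 0.1  ] 0.07285132991806469 28.861867733509648
[0.4507 0.234  0.0963] 0.0020991475256616206
[ 0.5642 -0.1854  0.0519] 0.0032308931553384403
[[-0.  1. -0.]
 [ 1.  0.  0.]
 [ 0. -0. -1.]]
[[-0.001 -0.965 -0.263  0.07 ]
 [ 1.    -0.001  0.    -0.001]
 [-0.    -0.263  0.965  0.019]
 [ 0.     0.     0.     1.   ]]
```

move_arm(
  translation=[
    [-0.4,0.6,0],
    [-0.9,1.4,0],
    [-1.4,2.3,0],
    [-1.9,3.1,-0.4],
    [-2.4,3.9,-0.8],
    [-2.9,4.7,-1.2],
    [-3.4,5.4,-1.6],
    [-3.7,5.85,-2.0],
  ],
  spin=[-0.12,-0.24,-0.36,-0.48,-0.6,-0.72,-0.84,-0.96],
  claw=87,
  grip_force=30,
)

```text
t: 2.17
ee_pos: [0.4499, 0.236, 0.3242]
orientation: [0.954, 0.298, 0.0, -0.0]
force: [0.8, 0.9, 0.4]
opening: 0.0868
```

```bash
cat > look.py <<'E'
from h import *
import sys
st=r.observe();p=r.snapshot("wrist");save(p,sys.argv[1])
print(st["t"],np.array(st["ee_pos"]).round(4),np.degrees(Ro.from_quat(st["orientation"]).as_matrix()[:2,1]@np.eye(2)),"q",st["joint_positions"].round(3),st["force"].round(2),st["ft_torque"].round(3),st["opening"])
m=Ro.from_quat(st["orientation"]).as_matrix();print("tool y yaw",np.degrees(np.arctan2(m[1,1],m[0,1])))
for l,z in (("key_grip",.098),("stand_mouth",.045),("bore_mouth",.05)):
    for d in r.pinpoint(p,l):
        px=np.array(d["at"])*[640,400];print(l,px.round(1),round(d["confidence"],2),atz(p,px,z,st).round(4))
E
python3 look.py w1.png
```

```text
2.1667 [0.4499 0.236  0.3242] [ 32.63449656 -47.09345909] q [3.470e-01 3.210e-01 1.801e+00 1.000e-03 1.019e+00 1.311e+00] [0.8  0.9  0.38] [ 0.027  0.048 -0.016] 0.08680315364667825
tool y yaw -55.27908506107265
key_grip [151.7 237.2] 0.92 [0.3671 0.3308 0.098 ]
key_grip [320.6 218.4] 0.84 [0.4533 0.2329 0.098 ]
key_grip [429.6 340.9] 0.73 [0.4161 0.0935 0.098 ]
key_grip [278.3 348.9] 0.68 [0.3357 0.1952 0.098 ]
stand_mouth [315.8 202.9] 0.84 [0.4492 0.2345 0.045 ]
```

View pics/w1.png

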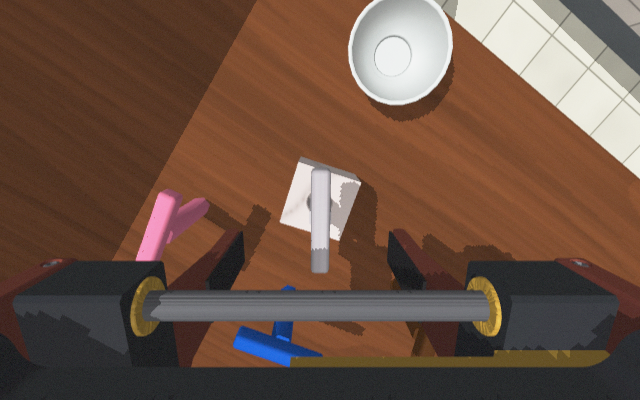

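The steel handle runs vertically in the wrist view, from (320,168) to (320,272), so the yaw matches. I check the centre and then descend.

Run:
```python
from h import *
st=r.observe();p=r.snapshot("wrist")
g=p["frame"].astype(int);
for row in range(170,270,14):
    print(row, ["%d"%v for v in g[row,300:342:2].mean(1)])
for e in ((320.5,168),(319.5,271.5)): print(atz(p,e,.106,st).round(4))
a,b=[atz(p,e,.106,st) for e in((320.5,168),(319.5,271.5))];v=a-b;print((a+b)/2,np.linalg.norm(v),np.degrees(np.arctan2(v[1],v[0])))
```

```text
170 ['229', '230', '230', '231', '218', '137', '149', '146', '144', '138', '138', '135', '106', '115', '126', '128', '126', '126', '121', '115', '85']
184 ['229', '228', '228', '223', '186', '206', '212', '213', '213', '213', '211', '209', '177', '134', '231', '233', '232', '232', '232', '231', '162']
198 ['203', '215', '162', '115', '194', '209', '216', '215', '212', '215', '214', '211', '173', '111', '220', '233', '234', '233', '233', '164', '165']
212 ['232', '232', '233', '212', '198', '207', '216', '214', '216', '216', '214', '210', '168', '117', '165', '167', '168', '166', '168', '167', '168']
226 ['233', '233', '233', '232', '199', '211', '214', '215', '216', '217', '215', '208', '157', '234', '234', '223', '169', '168', '169', '168', '168']
240 ['83', '86', '80', '95', '198', '212', '216', '215', '218', '217', '217', '201', '150', '87', '90', '99', '131', '195', '129', '61', '55']
254 ['81', '82', '79', '86', '120', '140', '143', '145', '148', '154', '153', '140', '118', '90', '89', '88', '87', '86', '88', '88', '60']
268 ['79', '84', '86', '86', '122', '142', '146', '145', '148', '155', '152', '138', '105', '84', '82', '80', '83', '87', '88', '91', '94']
[0.4873 0.2539 0.106 ]
[0.4221 0.2084 0.106 ]
[0.45469104 0.23114841 0.106     ] 0.07948907507325628 34.9575839660194
```

move_arm(
  translation=[
    [0.05,-0.05,0],
    [0.05,-0.05,-0.4],
    [0.05,-0.05,-0.8],
    [0.05,-0.05,-1.2],
    [0.05,-0.05,-1.5],
    [0.05,-0.05,-1.58],
    [0.05,-0.05,-1.58],
    [0.05,-0.05,-1.58],
  ],
  spin=[0,0,0,0,0,0,0,0],
)

```text
t: 3.08
ee_pos: [0.455, 0.2315, 0.2621]
orientation: [0.954, 0.3, 0.001, -0.0]
force: [0.6, 0.5, -1.0]
opening: 0.087
```

move_arm(
  translation=[
    [0,0,0],
    [0,0,0],
    [0,0,0],
    [0,0,0],
    [0,0,0],
    [0,0,0],
    [0,0,0],
    [0,0,0],
  ],
  spin=[0,0,0,0,0,0,0,0],
  claw=5,
)

```text
t: 3.75
ee_pos: [0.4539, 0.232, 0.2614]
orientation: [0.954, 0.301, -0.0, -0.0]
force: [-0.5, 0.3, 0.8]
opening: 0.0372
```

```bash
python3 look.py w2.png
```

```text
3.75 [0.4539 0.232  0.2614] [ 32.86848361 -46.93047084] q [0.337 0.414 1.857 0.    0.871 1.297] [-0.48  0.32  0.78] [ 0.04   0.012 -0.001] 0.03718425839075602
tool y yaw -54.993926683177165
key_grip [310.4 260.1] 0.67 [0.4511 0.2326 0.098 ]
stand_mouth [312.2 230.2] 0.87 [0.449  0.2307 0.045 ]
```

View pics/w2.png

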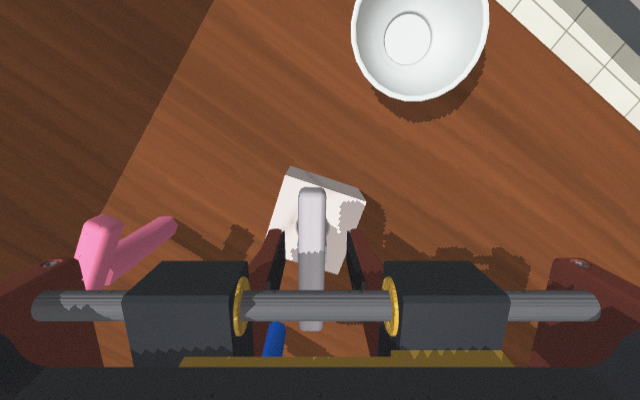

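The fingers straddle the handle (column about 312) and are still closing.

move_arm(
  translation=[
    [0,0,0],
    [0,0,0],
    [0,0,0],
    [0,0,0],
    [0,0,0],
    [0,0,0],
    [0,0,0],
    [0,0,0],
  ],
  spin=[0,0,0,0,0,0,0,0],
  claw=5,
)

```text
t: 4.62
ee_pos: [0.454, 0.232, 0.2614]
orientation: [0.954, 0.301, -0.0, -0.0]
force: [0.2, 0.1, -0.6]
opening: 0.0168
```

```bash
python3 look.py w3.png; python3 -c "
from h import *
save(r.snapshot('side'),'s3.png',(200,100,440,280),3)"
```

```text
4.6167 [0.454  0.232  0.2614] [ 32.86096921 -46.93573264] q [0.337 0.414 1.857 0.    0.871 1.297] [ 0.22  0.06 -0.55] [ 0.064  0.122 -0.055] 0.01683421472293561
tool y yaw -55.003100162972466
key_grip [315.5 256.8] 0.92 [0.4543 0.2314 0.098 ]
key_grip [ 86.5 279.4] 0.89 [0.3699 0.3281 0.098 ]
stand_mouth [310.3 224.9] 0.76 [0.4516 0.2341 0.045 ]
```

View pics/s3.png

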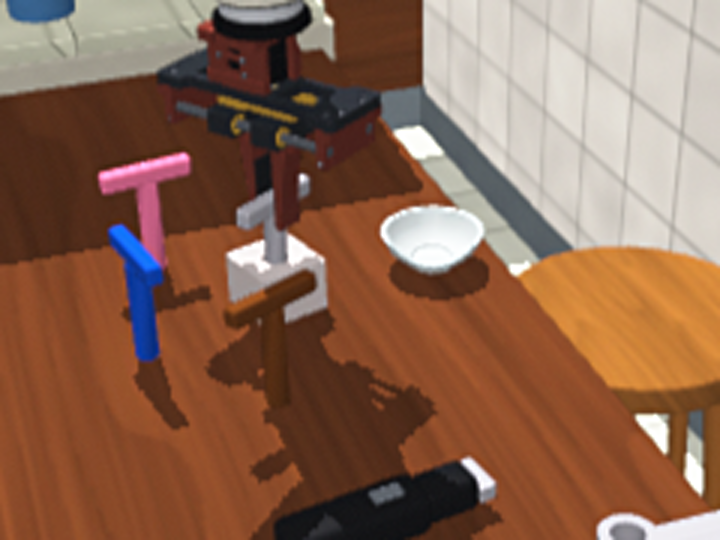

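move_arm(
  translation=[
    [0,0,0],
    [0,0,0],
    [0,0,0],
    [0,0,0.2],
    [0,0,0.5],
    [0,0,0.9],
    [0,0,1.5],
    [0,0,2.2],
  ],
  spin=[0,0,0,0,0,0,0,0],
  claw=5,
  grip_force=40,
)

```text
t: 5.53
ee_pos: [0.4532, 0.2317, 0.3497]
orientation: [0.954, 0.301, -0.002, 0.0]
force: [1.2, 0.1, -2.4]
opening: 0.0162
```

move_arm(
  translation=[
    [0,0,0.6],
    [0,0,1.2],
    [0,-0.7,1.2],
    [0.3,-1.5,1.2],
    [0.6,-2.4,1.2],
    [0.9,-3.3,1.2],
    [1.1,-4.2,1.2],
    [1.4,-5.1,1.2],
  ],
  spin=[0,0,0,0,0,0,0,0],
)

```text
t: 6.2
ee_pos: [0.5094, 0.0264, 0.3979]
orientation: [0.954, 0.301, -0.0, -0.0]
force: [0.1, 0.5, -2.0]
opening: 0.0165
```

```bash
python3 look.py w4.png; python3 -c "
from h import *
save(r.snapshot('side'),'s4.png')"
```

```text
6.2 [0.5094 0.0264 0.3979] [ 32.87513391 -46.92580799] q [-0.084  0.237  1.71   0.     1.196  0.876] [ 0.12  0.53 -2.02] [0.029 0.006 0.059] 0.016504612690507917
tool y yaw -54.98580457150877
key_grip [312.8 260. ] 0.98 [ 0.4505 -0.0122  0.098 ]
key_grip [ 87.4 245.1] 0.86 [0.3291 0.191  0.098 ]
key_grip [210.7 230.2] 0.84 [0.4177 0.0935 0.098 ]
stand_mouth [134.5 121.4] 0.93 [0.4534 0.2316 0.045 ]
bore_mouth [480.1 248.1] 0.94 [ 0.5616 -0.185   0.05  ]
```

View pics/w4.png

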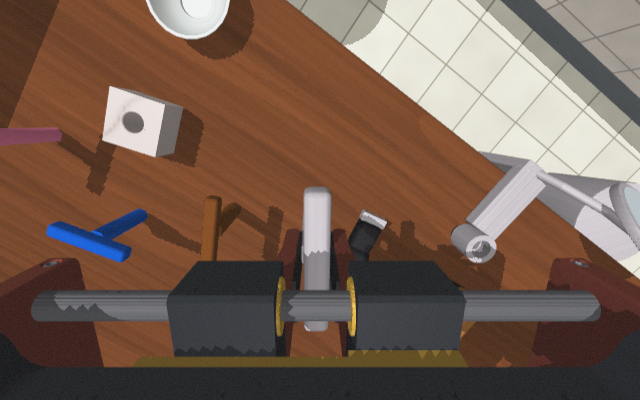

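View pics/s4.png

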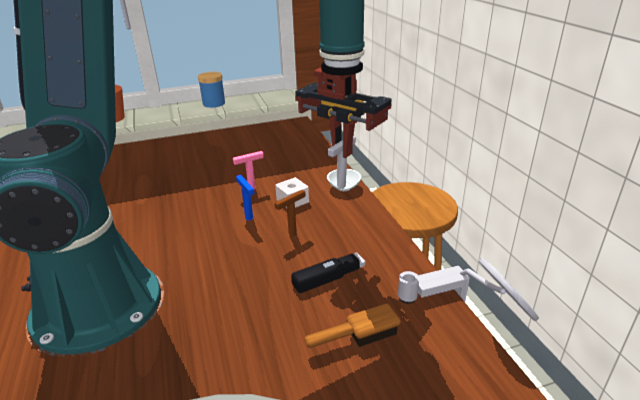

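move_arm(
  translation=[
    [0,-0.8,0],
    [-0.1,-1.8,0],
    [-0.1,-2.8,0],
    [-0.2,-3.8,0],
    [-0.2,-4.8,0],
    [-0.25,-5.7,0],
    [-0.25,-6.4,0],
    [-0.25,-6.4,0],
  ],
  spin=[0,0,0,0,0,0,0,0],
)

```text
t: 7.12
ee_pos: [0.5005, -0.2311, 0.3977]
orientation: [0.954, 0.3, 0.0, 0.001]
force: [0.8, 0.1, -1.6]
opening: 0.0161
```

```bash
python3 look.py w5.png; python3 -c "
from h import *
import cv2
s=r.snapshot('scene');d=r.snapshot('side')
a=s['frame'][120:320,120:320,::-1];b=d['frame'][120:320,300:500,::-1]
cv2.imwrite('pics/sd5.png',cv2.resize(cv2.hconcat([a,b]),None,fx=2,fy=2,interpolation=2))"
```

```text
7.1167 [ 0.5005 -0.2311  0.3977] [ 32.79548626 -46.98121336] q [-0.557  0.295  1.626 -0.002  1.218  0.405] [ 0.78  0.11 -1.6 ] [0.009 0.019 0.039] 0.01614131522775589
tool y yaw -55.08282770203036
key_grip [317.4 256. ] 0.79 [ 0.4487 -0.2717  0.098 ]
key_grip [309.3 119.2] 0.22 [ 0.5584 -0.1857  0.098 ]
bore_mouth [312.  116.6] 0.95 [ 0.5623 -0.1856  0.05  ]
bore_mouth [311.7 121.2] 0.39 [ 0.5581 -0.1881  0.05  ]
```

View pics/w5.png

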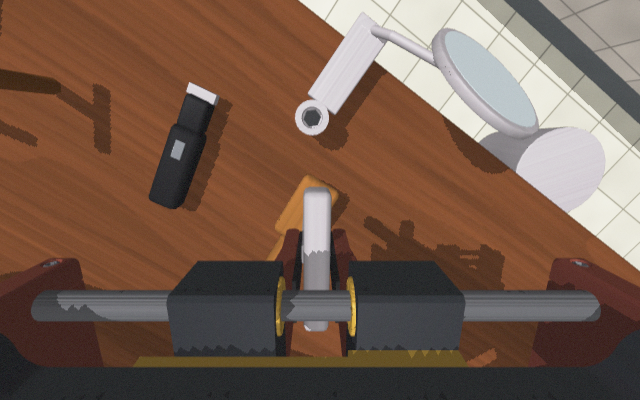

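View pics/sd5.png

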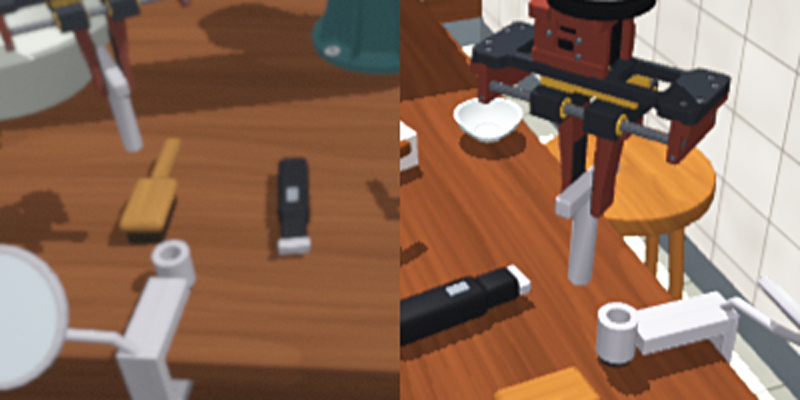

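```bash
python3 -c "
from h import *
st=r.observe();p=r.snapshot('wrist');save(p,'w5c.png',(280,85,345,150),9)
"
```

```text
(no output)
```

View pics/w5c.png

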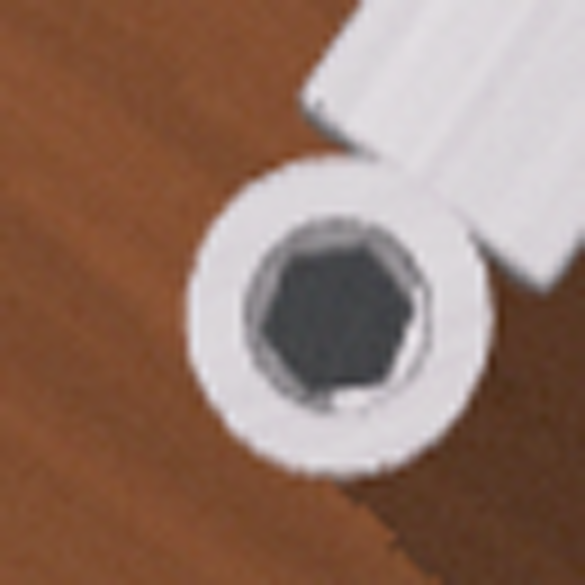

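move_arm(
  translation=[
    [0,0,-0.3],
    [0,0,-0.7],
    [0,0,-1.1],
    [0,0,-1.4],
    [0,0,-1.5],
    [0,0,-1.5],
    [0,0,-1.5],
    [0,0,-1.5],
  ],
  spin=[0,0,0,0,0,0,0,0],
)

```text
t: 8.13
ee_pos: [0.5004, -0.2279, 0.3383]
orientation: [0.954, 0.301, 0.0, 0.001]
force: [0.4, 0.0, -3.2]
opening: 0.0164
```

```bash
cat > hexa.py <<'E'
from h import *
import sys
from scipy.optimize import minimize
st=r.observe();p=r.snapshot('wrist')
m=Ro.from_quat(st["orientation"]).as_matrix();print(st["t"],st["ee_pos"].round(4),"toolx yaw",np.degrees(np.arctan2(m[1,0],m[0,0])))
ds=r.pinpoint(p,"bore_mouth")
px=np.array(ds[0]["at"])*[640,400];print(px,ds[0]["confidence"],atz(p,px,.05,st).round(4))
u,v=px.astype(int);save(p,sys.argv[1],(u-32,v-32,u+32,v+32),9)
# rectify onto plane z, world axes, 0.1mm/px; image x=world x, image y=-world y
def rect(z,n,c0):
    N=400;s=.0001
    g=np.array([[proj(p,[c0[0]+(i-N/2)*s,c0[1]-(j-N/2)*s,z],st) for i in (0,N)] for j in (0,N)],np.float32).reshape(4,2)
    H=cv2.getPerspectiveTransform(np.float32([[0,0],[N,0],[0,N],[N,N]]),g)
    im=cv2.warpPerspective(p["frame"],H,(N,N),flags=cv2.WARP_INVERSE_MAP|cv2.INTER_CUBIC);cv2.imwrite("pics/"+n,im[:,:,::-1]);return im
c0=atz(p,px,.05,st)
for z,n in ((.05,"a"),(.03,"b")):
    im=rect(z,sys.argv[1][:-4]+n+".png",c0)
    gr=cv2.GaussianBlur(im,(0,0),4).mean(2)
    yy,xx=np.mgrid[:400,:400]
    dark=((gr<100)&(np.hypot(xx-200,yy-200)<125)).astype(np.uint8)
    nn,lab,sta,cen=cv2.connectedComponentsWithStats(dark)
    k=1+np.argmax(sta[1:,4]);print(z,"dark area mm2",sta[k,4]*.01,"cen",c0[:2]+(cen[k]-200)*[1e-4,-1e-4],sta[k])
    c=cen[k];ys,xs=np.nonzero(lab==k)
    # sixth harmonic of the boundary
    cn=max(cv2.findContours((lab==k).astype(np.uint8),0,1)[0],key=len)[:,0].astype(float)
    a=np.arctan2(-(cn[:,1]-c[1]),cn[:,0]-c[0]);rr=np.hypot(*(cn-c).T)
    o=np.argsort(a);ai=np.linspace(-np.pi,np.pi,720);ri=np.interp(ai,a[o],rr[o],period=2*np.pi)
    F=np.sum(ri*np.exp(-6j*ai))/720;print("corner angle",np.degrees(np.angle(F.conjugate()))/6,"amp mm",abs(F)*.2,"mean r",ri.mean()*.1)
    # boss top outline: bright circle
    br=((im.min(2)>150)).astype(np.uint8)
E
python3 hexa.py h1.png
```

```text
8.1333 [ 0.5004 -0.2279  0.3383] toolx yaw 35.02250270544173
[311.68 117.72] 0.84 [ 0.5606 -0.1831  0.05  ]
0.05 dark area mm2 211.1 cen [ 0.56114443 -0.18563774] [  120   142   173   169 21110]
corner angle 13.097308556369056 amp mm 0.4693954103078398 mean r 8.14412236488038
0.03 dark area mm2 244.09 cen [ 0.56134026 -0.18546245] [  116   134   185   182 24409]
corner angle 13.112003909428232 amp mm 0.5036448224530253 mean r 8.760914807016325
```

```bash
cd pics; python3 -c "
import cv2;cv2.imwrite('h1ab.png',cv2.hconcat([cv2.imread('h1a.png'),cv2.imread('h1b.png')]))"
```

```text
(no output)
```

View pics/h1ab.png

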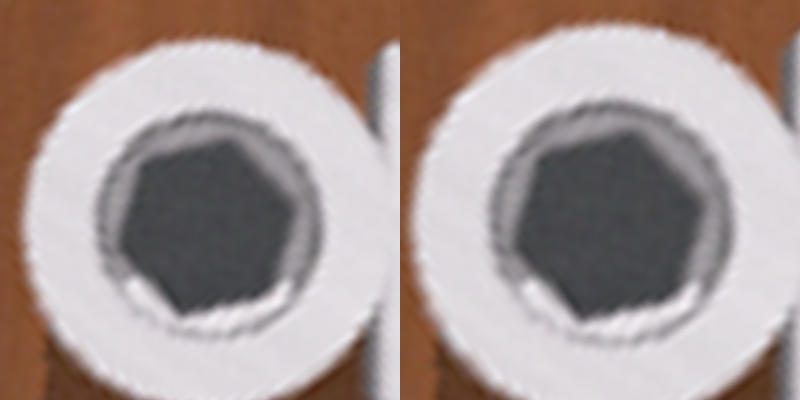

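View pics/h1.png

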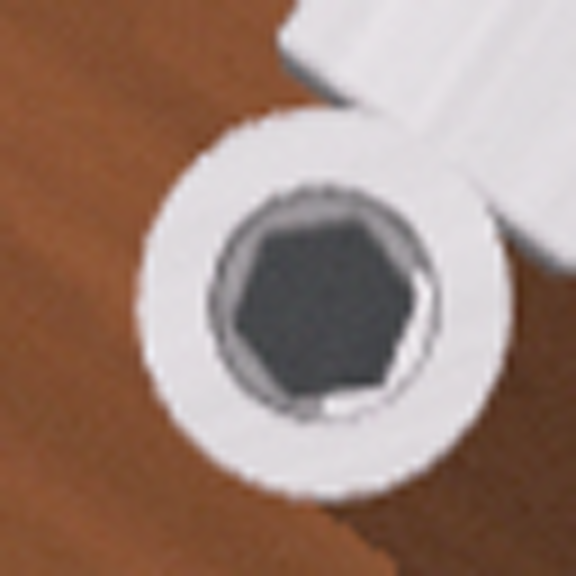

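The bore is a 22.7 mm circle at about (0.5615,-0.1853), and the hex socket shows as a dark hexagon with corners at roughly 8–13° (mod 60°). Next I check where the key sits in the gripper.

Run:
```python
from h import *
st=r.observe();p=r.snapshot("wrist");save(p,"w6c.png",(270,170,360,345),4)
m=Ro.from_quat(st["orientation"]).as_matrix()
z=st["ee_pos"][2]-.155
for e in ((316,188),(315,330)):
    X=atz(p,e,z,st);print(e,(m.T@(X-st["ee_pos"])).round(4))
s=r.snapshot("scene");d=r.snapshot("side")
for l in ("key_tip","key_grip","bore_mouth"):
    P=[[np.array(q["at"])*[640,400] for q in r.pinpoint(x,l)] for x in (s,d)]
    for a in P[0]:
        for b in P[1]:
            (c1,d1),(c2,d2)=ray(s,a),ray(d,b)
            t=np.linalg.lstsq(np.c_[d1,-d2],c2-c1,rcond=None)[0];g=np.linalg.norm(c1+d1*t[0]-c2-d2*t[1])
            X=(c1+d1*t[0]+c2+d2*t[1])/2
            if g<.008: print(l,a.round(1),b.round(1),X.round(4),g.round(4),"tool",(m.T@(X-st["ee_pos"])).round(4))
```

```text
(316, 188) [0.0402 0.001  0.155 ]
(315, 330) [-0.0402  0.0004  0.155 ]
key_tip [193.3 214.8] [388.4 286.4] [ 0.5011 -0.2214  0.0805] 0.0009 tool [ 0.0043 -0.0054  0.2578]
key_tip [375.9 203.3] [249.9 217.4] [ 0.3365  0.1958 -0.0012] 0.0029 tool [ 0.1087 -0.4417  0.3389]
key_tip [338.9 220.4] [291.3 234.3] [ 0.4116  0.0981 -0.0019] 0.0026 tool [ 0.1141 -0.3186  0.3398]
key_tip [431.1 211. ] [252.7 190.3] [ 0.3676  0.3305 -0.001 ] 0.0071 tool [ 0.2114 -0.5342  0.3387]
key_grip [374.7 170.2] [246.  187.4] [0.3321 0.1819 0.0952] 0.0058 tool [ 0.0972 -0.4327  0.2426]
key_grip [178.7 181.6] [392.8 240.9] [ 0.5054 -0.2261  0.1763] 0.0077 tool [0.0051 0.001  0.162 ]
bore_mouth [203.8 246.2] [409.6 277.3] [ 0.5644 -0.184   0.0509] 0.0015 tool [7.750e-02 2.000e-04 2.875e-01]
```

View pics/w6c.png

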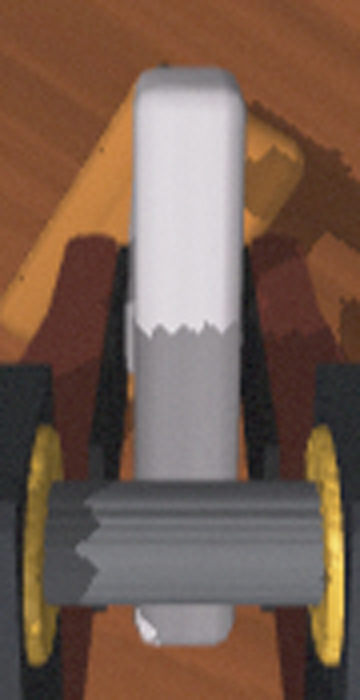

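Run:
```python
from h import *
st=r.observe();m=Ro.from_quat(st["orientation"]).as_matrix()
s=r.snapshot("scene");d=r.snapshot("side")
out=[]
for p,box in((s,(150,160,240,260)),(d,(345,210,435,310))):
    im=cv2.resize(p["frame"][box[1]:box[3],box[0]:box[2],::-1],None,fx=6,fy=6,interpolation=2)
    # predicted upright hex shank silhouette: grip->tip, tip hex
    for h in (.177,.256):
        k=[]
        for a in range(0,360,60):
            X=st["ee_pos"]+m@np.array([.0098*np.cos(np.radians(a)),.0098*np.sin(np.radians(a)),h]);q=proj(p,X);k.append([(q[0]-box[0]+.5)*6,(q[1]-box[1]+.5)*6])
        cv2.polylines(im,[np.int32(k)],True,(0,255,0) if h>.2 else (0,0,255),1)
    k=[]
    X0=[.56155,-.1853,.05]
    for a in range(0,360,10):
        q=proj(p,np.array(X0)+.0114*np.array([np.cos(np.radians(a)),np.sin(np.radians(a)),0]));k.append([(q[0]-box[0]+.5)*6,(q[1]-box[1]+.5)*6])
    cv2.polylines(im,[np.int32(k)],True,(255,0,0),1)
    out.append(im)
o=cv2.hconcat(out);cv2.imwrite("pics/ov.png",cv2.resize(o,(792,440)))
cv2.imwrite("pics/ovs.png",out[0]);cv2.imwrite("pics/ovd.png",out[1])
```

```text
(no output)
```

View pics/ovs.png

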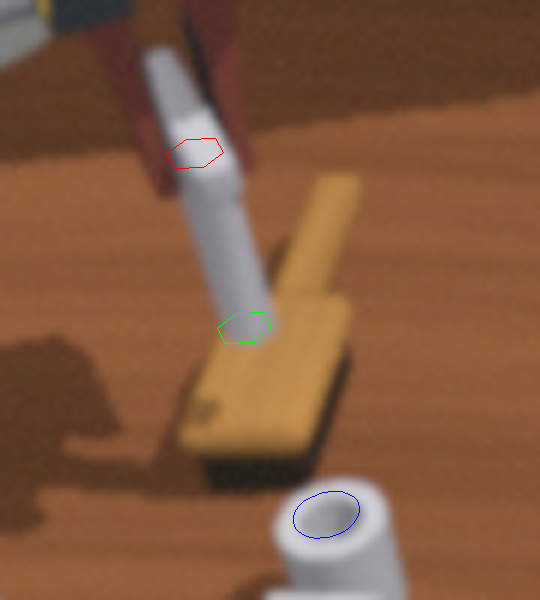

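View pics/ovd.png

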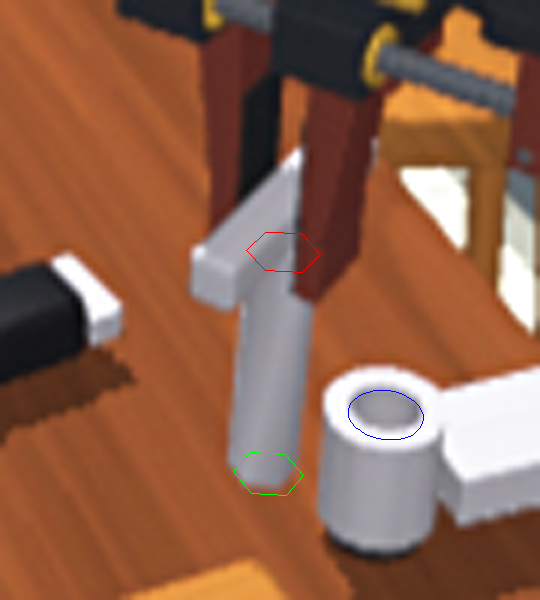

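move_arm(
  translation=[
    [0.2,0.1,0],
    [0.5,0.3,0],
    [0.8,0.5,0],
    [1.1,0.7,0],
    [1.4,0.9,0],
    [1.6,1.06,0],
    [1.6,1.06,-0.2],
    [1.6,1.06,-0.4],
  ],
  spin=[0.11,0.22,0.33,0.44,0.55,0.66,0.66,0.66],
)

```text
t: 9.45
ee_pos: [0.5643, -0.1855, 0.3211]
orientation: [0.805, 0.593, 0.0, 0.0]
force: [0.8, -0.1, -1.6]
opening: 0.0161
```

```bash
cat > ov.py <<'E'
from h import *
import sys
st=r.observe();m=Ro.from_quat(st["orientation"]).as_matrix()
print(st["t"],st["ee_pos"].round(4),"toolx",np.degrees(np.arctan2(m[1,0],m[0,0])).round(2),st["force"].round(2),st["ft_torque"].round(3),st["joint_positions"].round(2),"op",st["opening"])
s=r.snapshot("scene");d=r.snapshot("side");w=r.snapshot("wrist");save(w,sys.argv[1]+"w.png")
out=[]
for p,box in((s,(165,190,245,280)),(d,(370,215,450,305))):
    im=cv2.resize(p["frame"][box[1]:box[3],box[0]:box[2],::-1],None,fx=5,fy=5,interpolation=2)
    out.append(im)
cv2.imwrite("pics/"+sys.argv[1]+".png",cv2.hconcat(out))
E
python3 ov.py a1
```

```text
9.45 [ 0.5643 -0.1855  0.3211] toolx 72.69 [ 0.82 -0.09 -1.64] [0.041 0.049 0.028] [-0.43  0.43  1.62 -0.    1.09 -0.13] op 0.016069342672879988
```

View pics/a1.png

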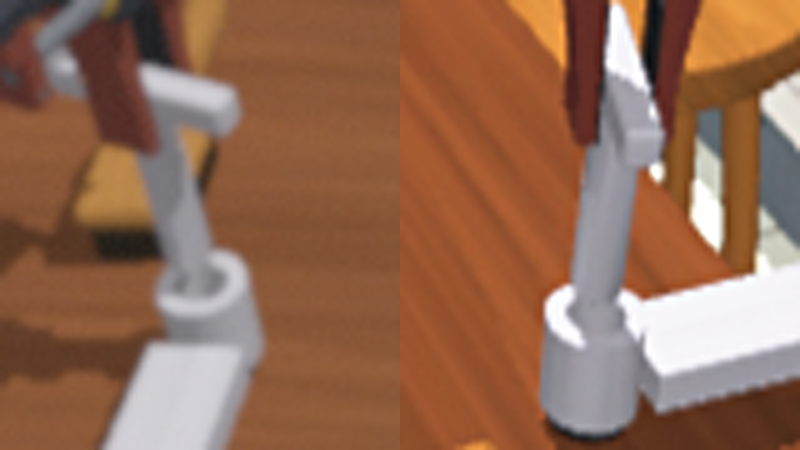

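View pics/a1w.png

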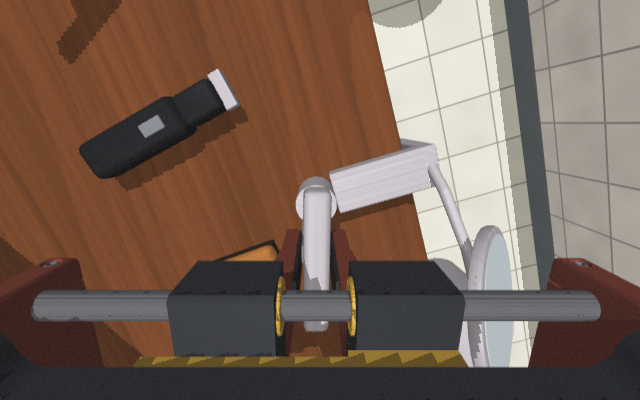

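```bash
cat > ov2.py <<'E'
from h import *
import sys
st=r.observe();m=Ro.from_quat(st["orientation"]).as_matrix()
B=np.array([float(sys.argv[2]),float(sys.argv[3]),.05]); hz=st["ee_pos"][2]-.256
s=r.snapshot("scene");d=r.snapshot("side")
out=[]
for p,box in((s,(185,220,225,272)),(d,(390,250,430,302))):
    f=10
    im=cv2.resize(p["frame"][box[1]:box[3],box[0]:box[2],::-1],None,fx=f,fy=f,interpolation=2)
    def circ(c,R,n,col,ph=0):
        k=[]
        for a in range(n):
            t=2*np.pi*a/n+ph;q=proj(p,c+R*np.array([np.cos(t),np.sin(t),0]));k.append([(q[0]-box[0]+.5)*f,(q[1]-box[1]+.5)*f])
        cv2.polylines(im,[np.int32(k)],True,col,1)
    circ(B,.0114,36,(255,0,0));circ(B,.0185,36,(255,0,0))
    ph=np.arctan2(m[1,0],m[0,0]);T=np.array([B[0],B[1],hz])
    circ(T,.0098,6,(0,255,0),ph);circ(T+[0,0,.03],.0098,6,(0,255,0),ph)
    out.append(im)
cv2.imwrite("pics/"+sys.argv[1]+".png",cv2.hconcat(out))
E
python3 ov2.py a2 .5635 -.1845
```

View pics/a2.png

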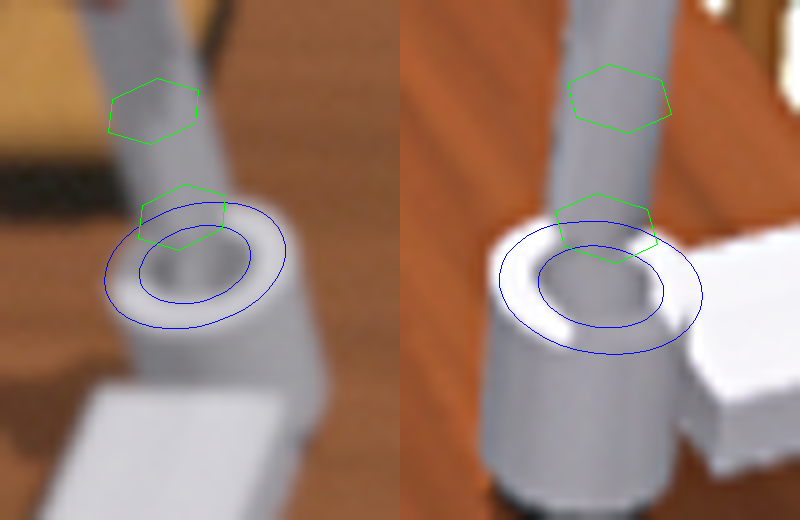

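```bash
cat > meas.py <<'E'
from h import *
st=r.observe();tip=st["ee_pos"][2]-.256
B=np.array([.5635,-.1845])
def edges(p,rows,c0,w):
    g=cv2.cvtColor(p["frame"],cv2.COLOR_RGB2HSV)[:,:,1].astype(float); return g
def cen(g,row,c0,hw,thr):
    x=np.arange(int(c0-hw),int(c0+hw)+1);v=g[row,x]
    fine=np.arange(x[0],x[-1],.02);fv=np.interp(fine,x,v);i0=np.argmin(abs(fine-c0))
    l=i0
    while l>0 and fv[l]<thr:l-=1
    q=i0
    while q<len(fv)-1 and fv[q]<thr:q+=1
    return fine[l],fine[q]
J=[];E=[]
for n in("scene","side"):
    p=r.snapshot(n);g=cv2.cvtColor(p["frame"],cv2.COLOR_RGB2HSV)[:,:,1].astype(float)
    for part,zs in(("boss",(.012,.018,.024,.03)),("shank",(tip+.012,tip+.02,tip+.03,tip+.04))):
        o=[]
        for z in zs:
            a=proj(p,[*B,z]);b=proj(p,[*B,z+.02]);row=int(round(a[1]))
            u=a[0]+(row-a[1])*(b[0]-a[0])/(b[1]-a[1])
            l,q=cen(g,row,u,14,75);o.append(((l+q)/2-u,q-l))
        print(n,part,np.round(o,2).tolist())
    a=np.array(proj(p,[*B,.06]));u=np.array(proj(p,[*B,.09]))-a;u/=np.linalg.norm(u)
    print("dcol at fixed row per mm x,y:",[ (lambda dd:(dd[0]-dd[1]*u[0]/u[1]).round(3))(np.array(proj(p,[*(B+e),.06]))-a) for e in ([.001,0],[0,.001])])
E
python3 meas.py
```

```text
scene boss [[-1.65, 23.48], [0.5, 19.72], [0.7, 19.44], [0.65, 19.64]]
scene shank [[-0.87, 12.78], [0.02, 10.92], [0.3, 10.7], [0.49, 11.42]]
dcol at fixed row per mm x,y: [np.float64(-0.235), np.float64(0.468)]
side boss [[-0.54, 20.02], [1.47, 24.34], [1.3, 24.3], [1.17, 23.98]]
side shank [[-0.57, 10.62], [-0.45, 10.2], [-0.33, 10.64], [-0.06, 10.6]]
dcol at fixed row per mm x,y: [np.float64(0.479), np.float64(-0.288)]
```

```bash
cat > meas2.py <<'E'
from h import *
st=r.observe();m=Ro.from_quat(st["orientation"]).as_matrix()
def run(ps,st):
    C=np.array(st["ee_pos"])
    A=[];y=[];rep=[]
    for p in ps:
        im=p["frame"].astype(float); 
        for k in np.arange(.006,.075,.0035):
            X=C+np.array([0,0,-.256+k]);a=np.array(proj(p,X));b=np.array(proj(p,X+[0,0,.01]))
            t=(b-a)/np.linalg.norm(b-a);n=np.array([-t[1],t[0]]); n=n if n[0]>0 else -n
            s=np.arange(-12,12.01,.1);q=a+s[:,None]*n
            v=np.stack([cv2.remap(p["frame"][:,:,c].astype(np.float32),q[:,0].astype(np.float32)[None],q[:,1].astype(np.float32)[None],1)[0] for c in range(3)],1)
            sat=(v.max(1)-v.min(1))/(v.max(1)+1); # grey metal: low sat
            ok=sat<.22; i=len(s)//2
            if not ok[i]: continue
            l=i
            while l>0 and ok[l]:l-=1
            h=i
            while h<len(s)-1 and ok[h]:h+=1
            w=s[h]-s[l];mid=(s[h]+s[l])/2
            ex=[(np.array(proj(p,X+e))-a)@n for e in([.001,0,0],[0,.001,0])]
            rep.append((round(k,4),round(w,2),round(mid,2)))
            A.append((ex,k,w));y.append(mid)
        rep.append("--")
    return A,y,rep
if __name__=="__main__":
    A,y,rep=run([r.snapshot("scene"),r.snapshot("side")],st);print(*rep)
    rows=[([*e,e[0]*k/.09,e[1]*k/.09],v) for (e,k,w),v in zip(A,y) if 9<w<12.5]
    M=np.array([a for a,_ in rows]);Y=np.array([v for _,v in rows])
    for _ in range(3):
        x=np.linalg.lstsq(M,Y,rcond=None)[0];e=abs(Y-M@x);kp=e<max(.15,2*np.median(e));M,Y=M[kp],Y[kp]
    print("tip off mm",x[:2].round(2),"add'l over 90mm up",x[2:].round(2),len(Y),np.std(Y-M@x).round(3))
E
python3 meas2.py
```

```text
(np.float64(0.006), np.float64(11.4), np.float64(-0.1)) (np.float64(0.0095), np.float64(12.3), np.float64(-0.45)) (np.float64(0.013), np.float64(11.6), np.float64(-0.2)) (np.float64(0.0165), np.float64(11.2), np.float64(0.1)) (np.float64(0.02), np.float64(10.4), np.float64(0.5)) (np.float64(0.0235), np.float64(10.1), np.float64(0.65)) (np.float64(0.027), np.float64(10.2), np.float64(0.8)) (np.float64(0.0305), np.float64(10.3), np.float64(0.95)) (np.float64(0.034), np.float64(10.5), np.float64(1.15)) (np.float64(0.0375), np.float64(10.5), np.float64(1.15)) (np.float64(0.041), np.float64(9.8), np.float64(0.7)) (np.float64(0.0445), np.float64(9.4), np.float64(0.5)) (np.float64(0.048), np.float64(9.4), np.float64(0.4)) (np.float64(0.0515), np.float64(9.2), np.float64(0.3)) (np.float64(0.055), np.float64(9.2), np.float64(0.4)) (np.float64(0.0585), np.float64(5.7), np.float64(2.15)) -- (np.float64(0.006), np.float64(10.3), np.float64(-0.95)) (np.float64(0.0095), np.float64(10.5), np.float64(-0.95)) (np.float64(0.013), np.float64(10.2), np.float64(-0.8)) (np.float64(0.0165), np.float64(10.1
[... 297 characters left out ...]
64(-0.65)) (np.float64(0.0375), np.float64(10.3), np.float64(-0.65)) (np.float64(0.041), np.float64(10.7), np.float64(-0.55)) (np.float64(0.0445), np.float64(10.6), np.float64(-0.5)) (np.float64(0.048), np.float64(10.7), np.float64(-0.55)) (np.float64(0.0515), np.float64(10.3), np.float64(-0.45)) (np.float64(0.055), np.float64(10.6), np.float64(-0.3)) (np.float64(0.0585), np.float64(14.6), np.float64(1.7)) (np.float64(0.062), np.float64(14.8), np.float64(1.8)) (np.float64(0.0655), np.float64(14.4), np.float64(2.2)) (np.float64(0.069), np.float64(13.5), np.float64(2.85)) (np.float64(0.0725), np.float64(13.7), np.float64(2.95)) --
tip off mm [-3.37 -2.08] add'l over 90mm up [6.09 6.52] 18 0.06
```

Run:
```python
from h import *
st=r.observe();p=r.snapshot("wrist");m=Ro.from_quat(st["orientation"]).as_matrix()
# rectify on z=.05 in tool axes about TCP: img x = tool y, img y = -tool x ; 0.1mm/px
N=600;s=.0001;C=np.array(st["ee_pos"])
def W(i,j): 
    X=C+m[:,1]*(i-N/2)*s-m[:,0]*(j-N/2)*s; return [X[0],X[1],.05]
g=np.float32([proj(p,W(i,j),st) for j in(0,N) for i in (0,N)])
H=cv2.getPerspectiveTransform(np.float32([[0,0],[N,0],[0,N],[N,N]]),g)
im=cv2.warpPerspective(p["frame"],H,(N,N),flags=cv2.WARP_INVERSE_MAP|cv2.INTER_CUBIC)[:,:,::-1].copy()
cv2.circle(im,(300,300),185,(255,0,0),1);cv2.line(im,(300,0),(300,600),(0,255,0),1)
cv2.imwrite("pics/rw.png",im)
```

```text
(no output)
```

View pics/rw.png

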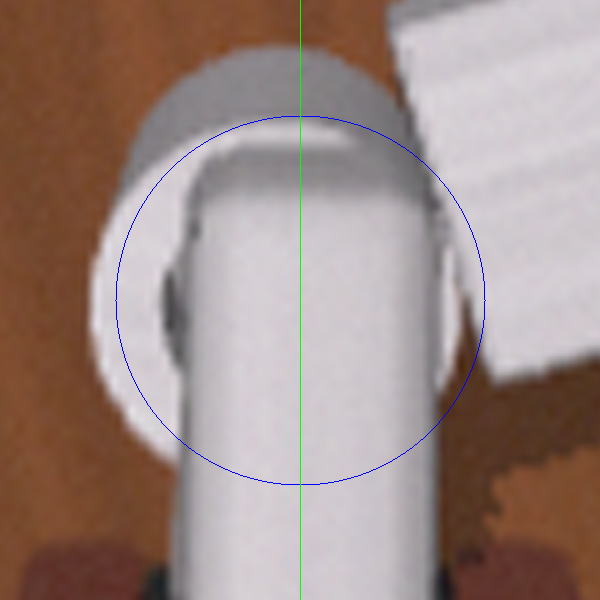

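```bash
cat > meas3.py <<'E'
from h import *
def prof(p,X,half=15):
    a=np.array(proj(p,X));b=np.array(proj(p,np.array(X)+[0,0,.01]));t=(b-a)/np.linalg.norm(b-a);n=np.array([-t[1],t[0]]);n=n if n[0]>0 else -n
    s=np.arange(-half,half+.01,.05);q=(a+s[:,None]*n).astype(np.float32)
    v=np.stack([cv2.remap(p["frame"][:,:,c].astype(np.float32),q[None,:,0],q[None,:,1],1)[0] for c in range(3)],1)
    ex=np.array([(np.array(proj(p,np.array(X)+e))-a)@n for e in([.001,0,0],[0,.001,0])])
    return s,v,ex
if __name__=="__main__":
    st=r.observe();C=st["ee_pos"];B=np.array([.5635,-.1845])
    for nm in("scene","side"):
        p=r.snapshot(nm)
        for part,cx,zs in(("boss",B,np.arange(.008,.046,.006)),("shank",C[:2],C[2]-.256+np.arange(.012,.056,.006))):
            for z in zs:
                s,v,ex=prof(p,[*cx,z])
                d=v[:,2]-.62*v[:,0]  # blue vs red: grey >0, brown <0
                ok=(d>0)&(v.max(1)>90);i=len(s)//2;l=h=i
                while l>0 and ok[l]:l-=1
                while h<len(s)-1 and ok[h]:h+=1
                print(nm,part,z.round(3),"L %.2f R %.2f mid %.2f w %.2f"%(s[l],s[h],(s[l]+s[h])/2,s[h]-s[l]),"mmL",(18.5 if part=="boss" else 9.2)*np.linalg.norm(ex).round(3),ex.round(3))
E
python3 meas3.py
```

```text
scene boss 0.008 L -15.00 R 10.25 mid -2.37 w 25.25 mmL 8.9725 [-0.218  0.433]
scene boss 0.014 L -15.00 R 10.40 mid -2.30 w 25.40 mmL 9.0095 [-0.219  0.435]
scene boss 0.02 L -14.85 R 10.40 mid -2.22 w 25.25 mmL 9.0465 [-0.22   0.437]
scene boss 0.026 L -9.55 R 10.45 mid 0.45 w 20.00 mmL 9.102 [-0.221  0.439]
scene boss 0.032 L -9.20 R 10.50 mid 0.65 w 19.70 mmL 9.139 [-0.222  0.441]
scene boss 0.038 L -9.35 R 10.65 mid 0.65 w 20.00 mmL 9.176 [-0.223  0.443]
scene boss 0.044 L -9.70 R 10.75 mid 0.53 w 20.45 mmL 9.2315 [-0.224  0.446]
scene shank 0.078 L -4.35 R 6.15 mid 0.90 w 10.50 mmL 4.7196 [-0.231  0.458]
scene shank 0.084 L -4.85 R 6.15 mid 0.65 w 11.00 mmL 4.7379999999999995 [-0.232  0.46 ]
scene shank 0.09 L -5.10 R 6.15 mid 0.53 w 11.25 mmL 4.7656 [-0.234  0.462]
scene shank 0.096 L -4.85 R 6.55 mid 0.85 w 11.40 mmL 4.784 [-0.235  0.464]
scene shank 0.102 L -4.80 R 5.95 mid 0.58 w 10.75 mmL 4.811599999999999 [-0.236  0.467]
scene shank 0.108 L -4.85 R 6.05 mid 0.60 w 10.90 mmL 4.8392 [-0.237  0.469]
scene shank 0.114 L -4.95 R 5.65 mid 0.35 w 10.60 mmL 4.8576 [-0.238  0.471]
[... 656 characters left out ...]
de shank 0.078 L -6.30 R 4.45 mid -0.92 w 10.75 mmL 5.179599999999999 [ 0.483 -0.291]
side shank 0.084 L -6.30 R 4.60 mid -0.85 w 10.90 mmL 5.1979999999999995 [ 0.484 -0.292]
side shank 0.09 L -6.20 R 4.75 mid -0.72 w 10.95 mmL 5.216399999999999 [ 0.486 -0.293]
side shank 0.096 L -6.15 R 4.70 mid -0.72 w 10.85 mmL 5.243999999999999 [ 0.488 -0.294]
side shank 0.102 L -6.00 R 4.95 mid -0.52 w 10.95 mmL 5.2623999999999995 [ 0.49  -0.295]
side shank 0.108 L -6.15 R 5.00 mid -0.57 w 11.15 mmL 5.280799999999999 [ 0.492 -0.296]
side shank 0.114 L -6.25 R 4.95 mid -0.65 w 11.20 mmL 5.299199999999999 [ 0.493 -0.297]
side shank 0.12 L -5.90 R 5.90 mid 0.00 w 11.80 mmL 5.317599999999999 [ 0.495 -0.298]
```

move_arm(
  translation=[
    [-0.012,0.009,-0.05],
    [-0.012,0.009,-0.1],
    [-0.012,0.009,-0.15],
    [-0.012,0.009,-0.2],
    [-0.012,0.009,-0.25],
    [-0.012,0.009,-0.28],
    [-0.012,0.009,-0.28],
    [-0.012,0.009,-0.28],
  ],
  spin=[0,0,0,0,0,0,0,0],
)

```text
t: 10.72
ee_pos: [0.5635, -0.1852, 0.3101]
orientation: [0.805, 0.594, -0.0, -0.0]
force: [-0.4, 0.9, -2.3]
opening: 0.0162
```

```bash
python3 ov2.py a3 .5622 -.1847; python3 ov.py a3b
```

```text
10.8167 [ 0.5636 -0.1853  0.3103] toolx 72.81 [-0.02 -0.14 -2.82] [ 0.019 -0.014 -0.028] [-0.43  0.45  1.63  0.    1.07 -0.13] op 0.016098727906324765
```

View pics/a3.png

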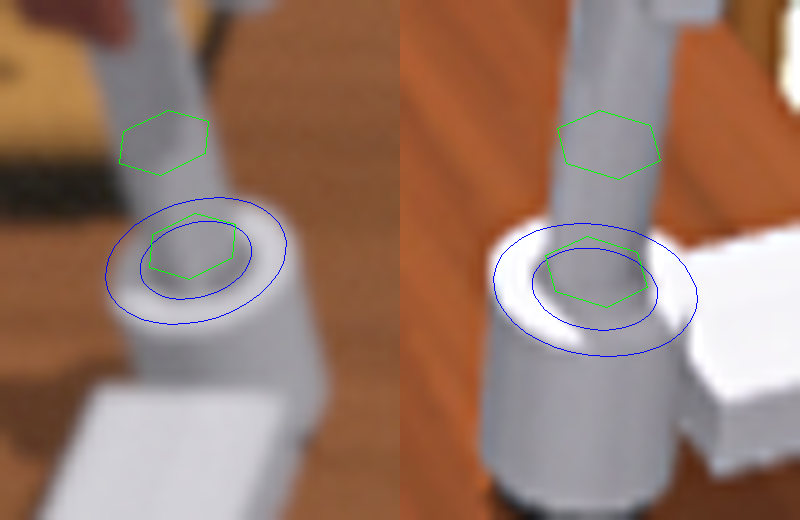

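move_arm(
  translation=[
    [0,0,-0.03],
    [0,0,-0.06],
    [0,0,-0.09],
    [0,0,-0.12],
    [0,0,-0.14],
    [0,0,-0.16],
    [0,0,-0.18],
    [0,0,-0.18],
  ],
  spin=[0,0,0,0,0,0,0,0],
)

```text
t: 11.63
ee_pos: [0.5635, -0.1852, 0.3028]
orientation: [0.805, 0.593, -0.0, -0.0]
force: [-0.1, 0.1, -1.8]
opening: 0.0162
```

move_arm(
  translation=[
    [0,0,-0.02],
    [0,0,-0.04],
    [0,0,-0.06],
    [0,0,-0.08],
    [0,0,-0.1],
    [0,0,-0.12],
    [0,0,-0.12],
    [0,0,-0.12],
  ],
  spin=[0,0,0,0,0,0,0,0],
)

```text
t: 12.3
ee_pos: [0.5635, -0.1852, 0.2981]
orientation: [0.805, 0.594, -0.0, -0.0]
force: [-0.3, -0.5, -1.7]
opening: 0.0166
```

move_arm(
  translation=[
    [0,0,-0.02],
    [0,0,-0.04],
    [0,0,-0.06],
    [0,0,-0.08],
    [0,0,-0.1],
    [0,0,-0.12],
    [0,0,-0.13],
    [0,0,-0.13],
  ],
  spin=[0,0,0,0,0,0,0,0],
)

```text
t: 12.97
ee_pos: [0.5635, -0.1852, 0.2929]
orientation: [0.805, 0.593, -0.0, -0.0]
force: [0.2, -0.6, -1.4]
opening: 0.016
```

```bash
python3 ov.py a4
```

```text
12.9667 [ 0.5635 -0.1852  0.2929] toolx 72.81 [ 0.22 -0.57 -1.39] [-0.021  0.016 -0.021] [-0.43  0.47  1.64 -0.    1.03 -0.13] op 0.01597256256172161
```

View pics/a4.png

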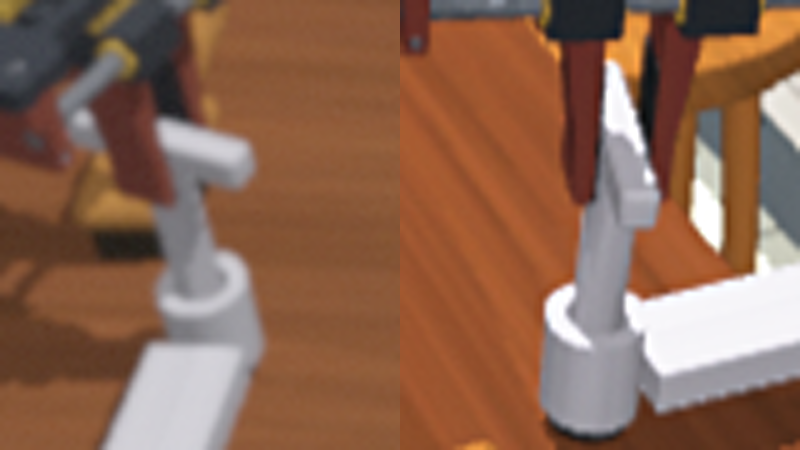

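move_arm(
  translation=[
    [0,0,-0.02],
    [0,0,-0.04],
    [0,0,-0.06],
    [0,0,-0.08],
    [0,0,-0.1],
    [0,0,-0.12],
    [0,0,-0.12],
    [0,0,-0.12],
  ],
  spin=[0,0,0,0,0,0,0,0],
)

```text
t: 13.78
ee_pos: [0.5635, -0.1852, 0.2881]
orientation: [0.805, 0.593, -0.0, -0.0]
force: [0.6, -0.1, -1.0]
opening: 0.0162
```

move_arm(
  translation=[
    [0,0,-0.01],
    [0,0,-0.02],
    [0,0,-0.03],
    [0,0,-0.04],
    [0,0,-0.05],
    [0,0,-0.05],
    [0,0,-0.05],
    [0,0,-0.05],
  ],
  spin=[0,0,0,0,0,0,0,0],
)

```text
t: 14.45
ee_pos: [0.5635, -0.1853, 0.2862]
orientation: [0.805, 0.594, -0.0, -0.0]
force: [-0.6, 0.3, -2.1]
opening: 0.0163
```

move_arm(
  translation=[
    [0,0,-0.01],
    [0,0,-0.02],
    [0,0,-0.03],
    [0,0,-0.03],
    [0,0,-0.03],
    [0,0,-0.03],
    [0,0,-0.03],
    [0,0,-0.03],
  ],
  spin=[0,0,0,0,0,0,0,0],
)

```text
t: 15.12
ee_pos: [0.5635, -0.1852, 0.285]
orientation: [0.805, 0.594, 0.0, -0.0]
force: [0.9, 0.5, -1.9]
opening: 0.0164
```

move_arm(
  translation=[
    [0,0,-0.01],
    [0,0,-0.02],
    [0,0,-0.03],
    [0,0,-0.03],
    [0,0,-0.03],
    [0,0,-0.03],
    [0,0,-0.03],
    [0,0,-0.03],
  ],
  spin=[0,0,0,0,0,0,0,0],
)

```text
t: 15.78
ee_pos: [0.5635, -0.1852, 0.2838]
orientation: [0.805, 0.593, -0.0, -0.0]
force: [0.5, -0.3, -1.9]
opening: 0.0168
```

move_arm(
  translation=[
    [0,0,-0.01],
    [0,0,-0.02],
    [0,0,-0.03],
    [0,0,-0.03],
    [0,0,-0.03],
    [0,0,-0.03],
    [0,0,-0.03],
    [0,0,-0.03],
  ],
  spin=[0,0,0,0,0,0,0,0],
)

```text
t: 16.45
ee_pos: [0.5635, -0.1852, 0.2826]
orientation: [0.805, 0.593, -0.0, -0.0]
force: [0.2, 0.3, -2.5]
opening: 0.0167
```

move_arm(
  translation=[
    [0,0,-0.01],
    [0,0,-0.02],
    [0,0,-0.03],
    [0,0,-0.03],
    [0,0,-0.03],
    [0,0,-0.03],
    [0,0,-0.03],
    [0,0,-0.03],
  ],
  spin=[0,0,0,0,0,0,0,0],
)

```text
t: 17.12
ee_pos: [0.5635, -0.1853, 0.2814]
orientation: [0.805, 0.593, -0.0, -0.0]
force: [-0.6, -0.0, -2.5]
opening: 0.0161
```

move_arm(
  translation=[
    [0,0,-0.01],
    [0,0,-0.02],
    [0,0,-0.03],
    [0,0,-0.04],
    [0,0,-0.05],
    [0,0,-0.06],
    [0,0,-0.06],
    [0,0,-0.06],
  ],
  spin=[0,0,0,0,0,0,0,0],
)

```text
t: 17.78
ee_pos: [0.5635, -0.1852, 0.279]
orientation: [0.805, 0.594, -0.0, -0.0]
force: [1.2, -0.1, -2.3]
opening: 0.0165
```

```bash
python3 ov.py a5
```

```text
17.7833 [ 0.5635 -0.1852  0.279 ] toolx 72.81 [ 1.16 -0.12 -2.28] [ 0.077 -0.165  0.001] [-0.43  0.49  1.66 -0.    1.   -0.13] op 0.016527712276046453
```

View pics/a5.png

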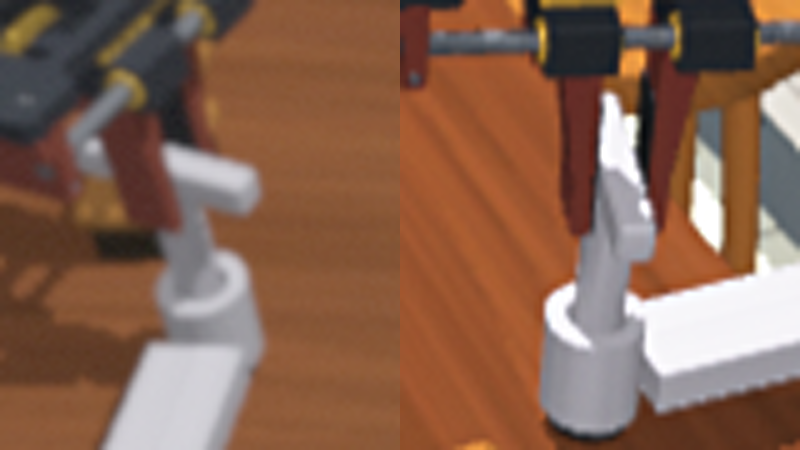

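move_arm(
  translation=[
    [0,0,-0.01],
    [0,0,-0.02],
    [0,0,-0.03],
    [0,0,-0.04],
    [0,0,-0.05],
    [0,0,-0.06],
    [0,0,-0.07],
    [0,0,-0.07],
  ],
  spin=[0,0,0,0,0,0,0,0],
)

```text
t: 18.6
ee_pos: [0.5635, -0.1852, 0.2761]
orientation: [0.805, 0.593, -0.0, -0.0]
force: [0.6, 0.9, -2.4]
opening: 0.016
```

```bash
python3 ov.py a6
```

```text
18.6 [ 0.5635 -0.1852  0.2761] toolx 72.81 [ 0.56  0.86 -2.43] [ 0.123 -0.12   0.081] [-0.43  0.49  1.66  0.    0.99 -0.13] op 0.016029306898274517
```

View pics/a6.png

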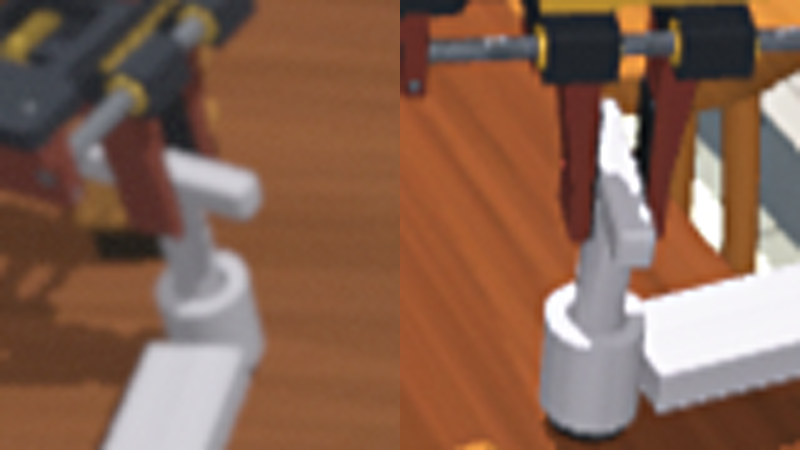

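move_arm(
  translation=[
    [0,0,-0.01],
    [0,0,-0.02],
    [0,0,-0.03],
    [0,0,-0.04],
    [0,0,-0.05],
    [0,0,-0.06],
    [0,0,-0.07],
    [0,0,-0.07],
  ],
  spin=[0,0,0,0,0,0,0,0],
)

```text
t: 19.42
ee_pos: [0.5635, -0.1853, 0.2733]
orientation: [0.805, 0.593, -0.0, -0.0]
force: [0.9, -0.1, -2.7]
opening: 0.0167
```

move_arm(
  translation=[
    [0,0,-0.01],
    [0,0,-0.02],
    [0,0,-0.03],
    [0,0,-0.04],
    [0,0,-0.05],
    [0,0,-0.05],
    [0,0,-0.05],
    [0,0,-0.05],
  ],
  spin=[0,0,0,0,0,0,0,0],
)

```text
t: 20.08
ee_pos: [0.5635, -0.1853, 0.2714]
orientation: [0.805, 0.594, -0.0, -0.0]
force: [1.4, -0.4, -2.4]
opening: 0.0166
```

move_arm(
  translation=[
    [0,0,-0.01],
    [0,0,-0.02],
    [0,0,-0.03],
    [0,0,-0.03],
    [0,0,-0.03],
    [0,0,-0.03],
    [0,0,-0.03],
    [0,0,-0.03],
  ],
  spin=[0,0,0,0,0,0,0,0],
)

```text
t: 20.75
ee_pos: [0.5635, -0.1852, 0.2703]
orientation: [0.805, 0.594, 0.0, 0.0]
force: [-0.8, 1.1, 0.5]
opening: 0.0164
```

```bash
python3 ov.py a7
```

```text
20.75 [ 0.5635 -0.1852  0.2703] toolx 72.82 [-0.84  1.1   0.53] [0.083 0.069 0.007] [-0.43  0.5   1.66  0.    0.98 -0.13] op 0.01642532124945897
```

View pics/a7.png

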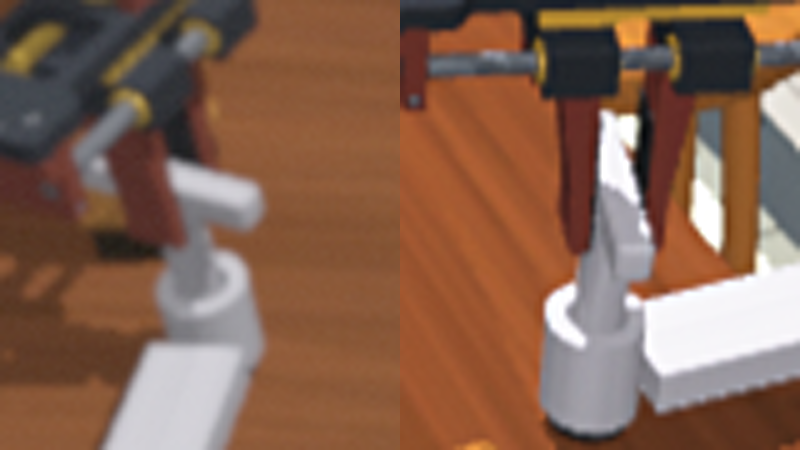

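move_arm(
  translation=[
    [0,0,-0.005],
    [0,0,-0.01],
    [0,0,-0.015],
    [0,0,-0.015],
    [0,0,-0.015],
    [0,0,-0.015],
    [0,0,-0.015],
    [0,0,-0.015],
  ],
  spin=[0,0,0,0,0,0,0,0],
)

```text
t: 21.57
ee_pos: [0.5636, -0.1853, 0.2702]
orientation: [0.805, 0.594, 0.0, 0.0]
force: [-0.2, 1.3, 6.3]
opening: 0.0166
```

Contact at about 36 mm depth with 3–8 N shows the key is seated on the floor. Now I turn clockwise, shifting the TCP along a small arc to compensate for the key's slight tilt offset.

move_arm(
  translation=[
    [-0.001,-0.003,0.003],
    [-0.003,-0.006,0.005],
    [-0.005,-0.009,0.005],
    [-0.007,-0.013,0.005],
    [-0.009,-0.016,0.005],
    [-0.012,-0.019,0.005],
    [-0.015,-0.022,0.005],
    [-0.015,-0.022,0.005],
  ],
  spin=[-0.08,-0.16,-0.24,-0.32,-0.4,-0.5,-0.6,-0.6],
)

```text
t: 22.23
ee_pos: [0.563, -0.186, 0.2702]
orientation: [0.945, 0.328, 0.0, -0.0]
force: [-0.8, 2.2, 5.2]
opening: 0.0165
```

```bash
python3 ov.py b1
```

```text
22.2333 [ 0.563  -0.186   0.2702] toolx 38.24 [-0.79  2.19  5.22] [0.421 0.107 0.03 ] [-0.44  0.5   1.66  0.    0.98  0.47] op 0.01645423521494975
```

View pics/b1w.png

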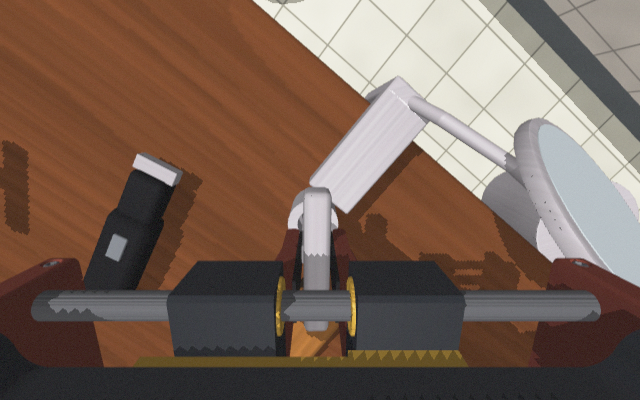

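move_arm(
  translation=[
    [-0.003,-0.002,0],
    [-0.006,-0.004,0],
    [-0.01,-0.006,0],
    [-0.014,-0.008,0],
    [-0.018,-0.009,0],
    [-0.021,-0.01,0],
    [-0.023,-0.01,0],
    [-0.023,-0.01,0],
  ],
  spin=[-0.08,-0.16,-0.24,-0.32,-0.4,-0.47,-0.54,-0.54],
)

```text
t: 23.05
ee_pos: [0.5622, -0.1864, 0.2702]
orientation: [0.998, 0.065, 0.0, -0.0]
force: [0.3, 2.4, 6.5]
opening: 0.0162
```

```bash
python3 ov.py b2
```

```text
23.05 [ 0.5622 -0.1864  0.2702] toolx 7.49 [0.27 2.39 6.47] [0.482 0.088 0.065] [-0.44  0.5   1.67  0.    0.98  1.  ] op 0.016215811745266318
```

View pics/b2.png

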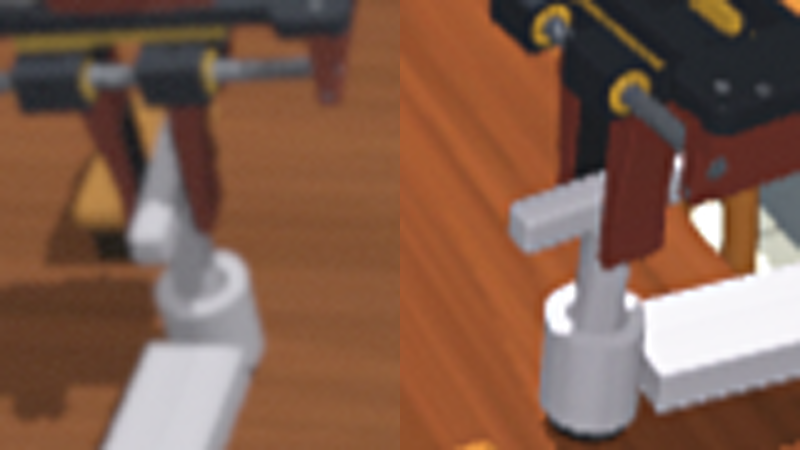

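move_arm(
  translation=[
    [-0.003,0.002,0],
    [-0.006,0.004,0],
    [-0.01,0.006,0],
    [-0.014,0.008,0],
    [-0.018,0.01,0],
    [-0.021,0.012,0],
    [-0.023,0.012,0],
    [-0.023,0.012,0],
  ],
  spin=[-0.08,-0.16,-0.24,-0.32,-0.4,-0.47,-0.54,-0.54],
)

```text
t: 23.87
ee_pos: [0.5614, -0.1861, 0.2702]
orientation: [0.979, -0.203, 0.001, 0.0]
force: [0.2, 1.5, 5.0]
opening: 0.0164
```

```bash
python3 ov.py b3
```

```text
23.8667 [ 0.5614 -0.1861  0.2702] toolx -23.4 [0.18 1.5  4.97] [0.36  0.04  0.026] [-0.44  0.49  1.67  0.    0.98  1.54] op 0.016438182948034504
```

View pics/b3w.png

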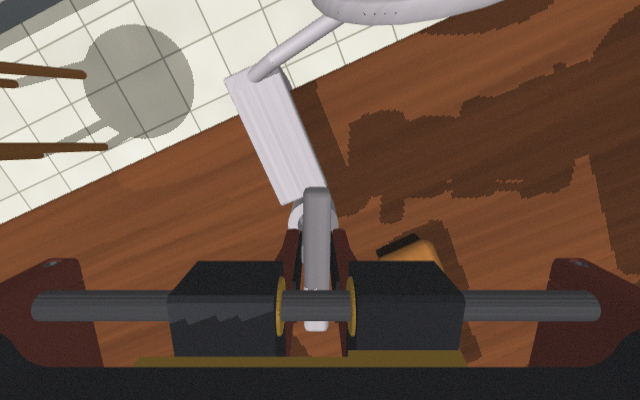

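View pics/b3.png

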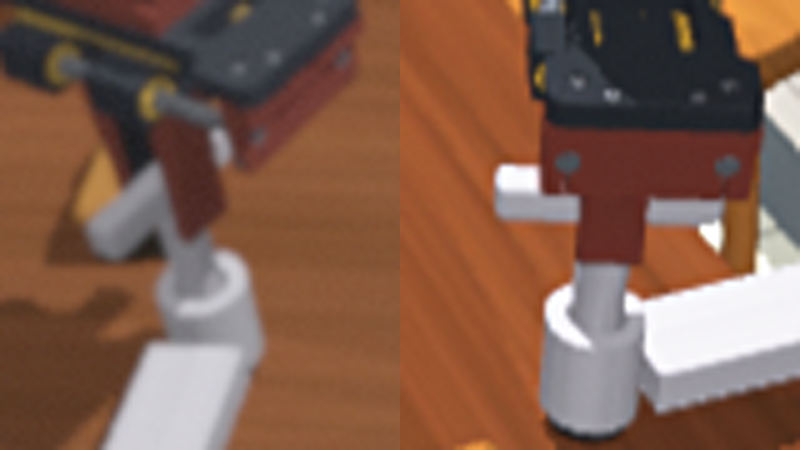

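move_arm(
  translation=[
    [0,0.01,0.005],
    [0,0.01,0.005],
    [0,0.01,0.005],
    [0,0.01,0.005],
    [0,0.01,0.005],
    [0,0.01,0.005],
    [0,0.01,0.005],
    [0,0.01,0.005],
  ],
  spin=[0,0,0,0,0,0,0,0],
)

```text
t: 24.68
ee_pos: [0.5613, -0.1858, 0.2702]
orientation: [0.979, -0.203, 0.0, 0.0]
force: [1.2, 0.3, 4.7]
opening: 0.0169
```

move_arm(
  translation=[
    [0,0,0],
    [0,0,0],
    [0,0,0],
    [0,0,0],
    [0,0,0],
    [0,0,0],
    [0,0,0],
    [0,0,0],
  ],
  spin=[0,0,0,0,0,0,0,0],
  claw=60,
)

```text
t: 25.35
ee_pos: [0.5611, -0.1856, 0.27]
orientation: [0.979, -0.203, -0.0, -0.0]
force: [0.3, 0.2, 0.5]
opening: 0.0598
```

```bash
python3 ov.py c1
```

```text
25.35 [ 0.5611 -0.1856  0.27  ] toolx -23.44 [0.25 0.21 0.53] [ 0.069  0.106 -0.006] [-0.44  0.49  1.67  0.    0.98  1.54] op 0.059788840388600425
```

View pics/c1w.png

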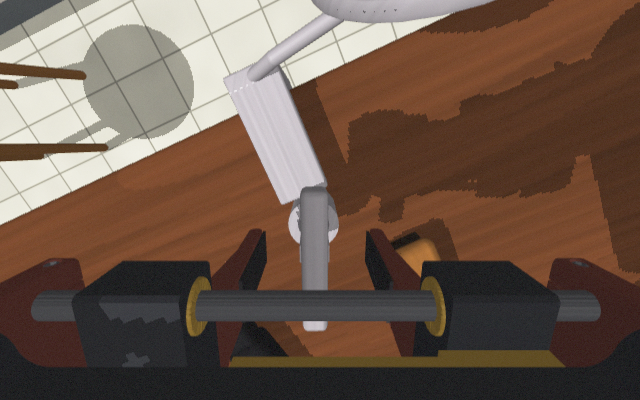

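View pics/c1.png

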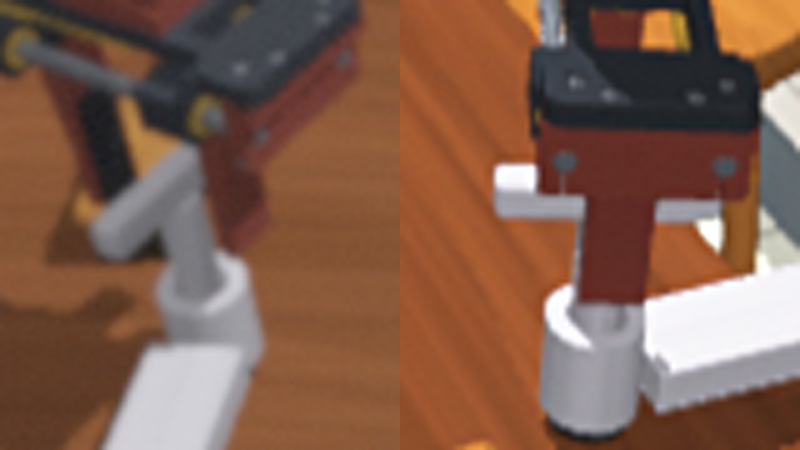

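move_arm(
  translation=[
    [0,0,0.2],
    [0,0,0.5],
    [0,0,0.9],
    [0,0,1.4],
    [0,0,2.0],
    [0,0,2.6],
    [0,0,3.0],
    [0,0,3.0],
  ],
  spin=[0,0,0,0,0,0,0,0],
)

```text
t: 26.17
ee_pos: [0.5622, -0.1861, 0.3946]
orientation: [0.979, -0.203, 0.004, 0.001]
force: [0.9, -0.2, 1.1]
opening: 0.06
```

```bash
python3 ov.py c2
python3 - <<'E'
from h import *
s=r.snapshot("scene");d=r.snapshot("side");save(s,"c2s.png")
for l in("key_grip","trimmer_mid","brush_mid","dish"):
    for p in (s,d):print(l,[(np.round(np.array(q["at"])*[640,400]).tolist(),round(q["confidence"],2)) for q in r.pinpoint(p,l)])
E
```

```text
26.1667 [ 0.5622 -0.1861  0.3946] toolx -23.44 [ 0.92 -0.15  1.13] [0.067 0.077 0.018] [-0.44  0.35  1.54  0.    1.24  1.54] op 0.05999935310576173
key_grip [([378.0, 172.0], 0.85), ([434.0, 179.0], 0.82), ([339.0, 194.0], 0.66), ([201.0, 225.0], 0.55)]
key_grip [([246.0, 183.0], 0.95), ([410.0, 254.0], 0.85), ([291.0, 199.0], 0.78), ([246.0, 157.0], 0.66)]
trimmer_mid [([269.0, 218.0], 0.58)]
trimmer_mid [([327.0, 269.0], 0.98), ([408.0, 292.0], 0.35)]
brush_mid [([194.0, 225.0], 0.6)]
brush_mid [([378.0, 322.0], 0.92)]
dish [([413.0, 282.0], 0.77)]
dish [([345.0, 185.0], 0.79)]
```

View pics/c2w.png

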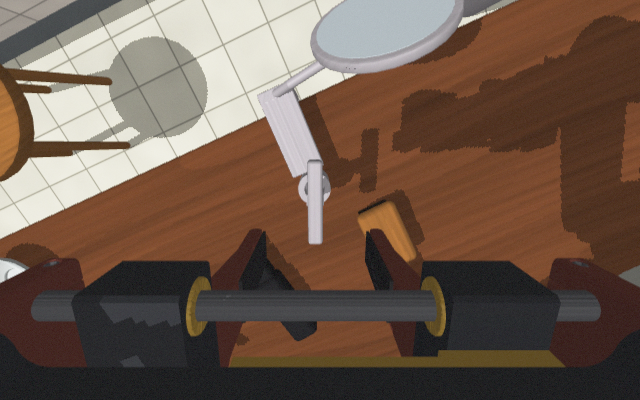

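View pics/c2.png

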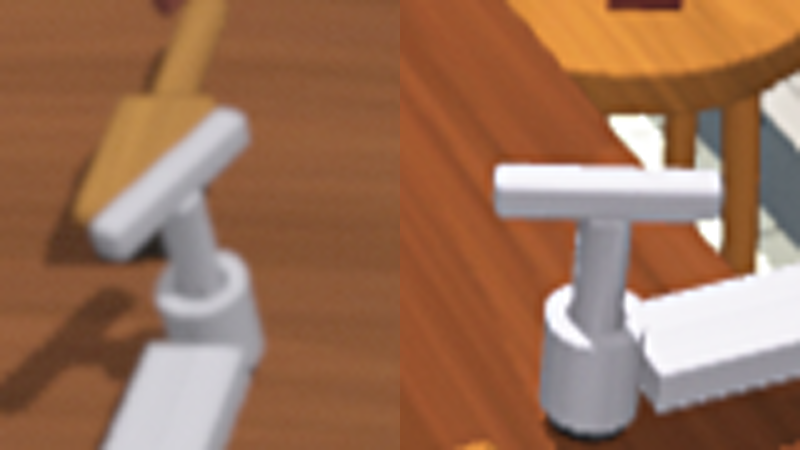

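Run:
```python
from h import *
s=r.snapshot("scene");d=r.snapshot("side")
P=[]
for p in(s,d):
    q=[np.array(x["at"])*[640,400] for x in r.pinpoint(p,"key_grip")]
    e=np.array(proj(p,[.5617,-.185,.107]));P.append(min(q,key=lambda a:np.linalg.norm(a-e)));print("expected",e.round(1),"seen",P[-1].round(1))
(c1,d1),(c2,d2)=ray(s,P[0]),ray(d,P[1]);t=np.linalg.lstsq(np.c_[d1,-d2],c2-c1,rcond=None)[0];print(((c1+d1*t[0]+c2+d2*t[1])/2).round(4))
```

```text
expected [198.6 225.3] seen [198.7 226.6]
expected [411.2 254. ] seen [408.8 255.5]
[ 0.5593 -0.1848  0.1029]
```

```bash
python3 -c "
from station import r
print(r.close_job())"
```

```text
the job is handed in; nothing more can be done
None
```

I took the bare steel hex key out of its stand and seated it fully in the clamp screw. I then turned it clockwise, let go, and left it standing in the screw. The job was handed in at about 26 s of the 67 s allowed.

**Seating:** The foot met the floor about 36 mm below the mouth. The handle then showed at about 103 mm height, where a seated key should read 107 mm and an unseated one about 122 mm. The socket's angle was visible in the wrist picture, so the key dropped in at the first angle without any search.

**Turning:** The gripper turned 96°, which is about 90° of screw travel after the play. The handle followed the gripper throughout and stayed at that angle after release. I could not read the screw joint itself. The wrist moment about the vertical read only 0.03–0.07 N m at the end of each turning step, below the 0.12 N m expected. The amount of tightening is therefore inferred from the full seating and the key's final angle, not measured.

**Forces:** The readings I took showed at most about 9 N of downward press (6.5 N net) and about 2.5 N sideways. I only read forces at the end of each move.

**Other checks:**
- The trimmer, brush and dish appear where they were, and the gripper is clear of everything.
- The scene and side cameras disagreed with the wrist camera by 2–3 mm on where the bore is. I aimed between the two, and the key went in without contact.
- The fingers stopped at about 16.4 mm on the 14 mm handle, and the key sat tilted about 1° in the grip. I corrected for that while turning.

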